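# Tare the plaster scale for an empty beaker

## Robot

A 6-joint arm with a two-finger parallel gripper is mounted at the origin on the work surface. World frame = base frame: x ahead of the robot, y to its left, z up, the work surface at z = 0. Lengths are in m, angles in degrees, forces in N, time in s.
With the tool pointing down it reaches from about 0.3 to 0.85 m from the base axis. Payload 5.4 kg.
Tool frame: the origin (TCP) lies at the very end of the fingers, on their centre line; the grasp point (between the pads) lies 19 mm behind it (bot.grip_depth is the distance from the TCP to the grasp point, in m); z points along the fingers, y is the line along which they close (so a half turn about z gives the same grasp; the last joint's range is limited). The gripper opens to 85 mm and grips with 20 to 120 N. Pads are 22 mm wide; open, the fingers measure 114 mm over their backs; the gripper's body (76 mm by 85 mm) begins 54 mm behind the grasp point. The pads swing forward as they close: fully open they stand 13 mm farther back than shut.
Start: joints at [-80.048, 9.076, 91.501, -0, 79.423, -12.038], TCP at [0.215, -0.533, 0.231] pointing down, gripper open.
Joint ranges: [-166.64, 166.64], [-54.1, 131.32], [10.49, 154.53], [-73.88, 253.88], [9.74, 151.15], [-171.62, 171.62]. Speed limits (degrees/s): [147.25, 147.25, 180, 180, 180, 180].

## Interface

Orientations are given as [roll, pitch, yaw] about the fixed x, y, z axes, in that order (R = Rz(yaw) Ry(pitch) Rx(roll)).
In Python, from bench import bot, viewer gives the robot as it stands.
- The arm moves only by the tool send_rows, never from a script. Its argument "series" is a list of rows, each an object of numbers: "x", "y", "z": the shift along the world's x, y, z in units of 25 mm (1.0 is 25 mm); "turn": the turn about the world's z in units of 6 degrees (1.0 is 6 degrees). A call has 1 to 5 rows; each row shifts and turns the commanded pose from where the row before left it; what a row does not reach is not made up. A row lasts 1/10 s, in which the tool goes at most 50 mm and 8.59 degrees, less where a joint would pass 70% of its speed; a pose out of reach is approached as far as the arm can. A call is refused whole if a number of a shift passes 1 or a number of a turn 1, either way. A call with a gripper value outside its range is refused whole. "jaw" is the finger opening in mm, from 0 to 85.4, set as the call begins (left out, the last holds). The fingers move at their own pace and stop on an object; "force" is the grip in N (left out, the last holds). Time passes only in rows, so rows that do not move let the fingers close. It gives the time, the measured TCP pose, the force, the opening and the grip force at its end, in the units of the state.
- bot.observe(): the state, without advancing time (a new reading comes with each control period).
- viewer.get_image(name): name is "scene" or "top"; returns a dict with "image" (420x560x3 uint8, red, green, blue), "z_map" (420x560 float32, m along the optical axis (not along the pixel's ray), 0 where there is no reading), "mtx" (3x3 intrinsics, pixels), "origin" and "attitude" of the camera in the world. Camera axes: x right, y up, looking along -z (the intrinsics and any distortion apply to the point x, -y, -z); pixel columns grow to the right and rows downward; lengths in m; the calibration is good to about 2 mm. A picture is of the moment at which its call begins.
- bot.finish_job(): hands the job in; it is judged then, once.
The state is a dict: "time_s": time; "joint_pos": joint angles; "joint_vel": joint speeds; "tau": joint torques, N m; "position": TCP position; "orientation": TCP orientation; "wrist_force": force on the tool from outside, world axes, zero at the start; "moment": the same for the moment, N m; "opening": finger opening in m; "finger_force": force on a finger pad.
Only numpy, scipy, OpenCV 4.12 (cv2) and the standard library are available. Lean on these libraries where they do the work, as an engineer would, in place of code of your own. Each camera call takes 0.05 s, during which the arm holds its last target. There are 200 camera calls.

## Task

Get the plaster scale ready for weighing: pull the orange-handled spatula out of the yellow beaker that stands on the scale and stand it blade down in the dark-blue ceramic pot, leaving the beaker upright in the middle of the scale's platform. Then, with only the empty beaker on the scale, turn the dial's bezel until its red zero mark is exactly under the pointer. Leave the other things on the bench where they are.

Things in the scene. Friction and masses are not known exactly. Their poses are not given: they have to be found in the camera images.
- scale: White fixed portion scale, a box 160 (x) by 300 (y) by 42 high, mm, on the bench. Origin: centre of its underside. A round steel platform (96 across) is centred 85 mm along its +y; a face-up dial is centred 85 mm along its -y. The platform sinks under load and turns the pointer clockwise; taking weight off turns the pointer anticlockwise
- platform_top (a point): Centre of the upper face of the scale's platform, on which the beaker stands (about 55 mm above the bench; moves 1 to 2 mm with load)
- bezel_grip (a point): Point on the dial's vertical axis at the top of the bezel, 68 mm above the bench. The bezel is a black knurled round rim, 66 mm in diameter, from the scale's top face (42 mm) up to 68 mm above the bench; the white dial face with its black ticks turns with it. Grip it across its diameter from above, at any yaw
- bezel (a joint): Angle of the bezel, rad, positive anticlockwise seen from above; at 0 its red zero mark lies towards the scale's -x. Turns freely both ways over several turns, stays where it is left
- pointer (a joint): Angle of the black pointer, rad, positive anticlockwise from above; at 0 it points to the scale's -x. Driven by the load on the platform only. The dial reads zero when bezel and pointer angles are equal (or differ by whole turns)
- zero_mark (a point): Red wedge on the dial face and rim, the dial's zero: a point 25 mm from the dial's axis, turns with the bezel
- pointer_tip (a point): Tip of the black pointer, 25 mm from the dial's axis, just above the dial face
- beaker: Yellow straight beaker, 60 mm outer diameter, 52 mm inner, 95 high, floor 5 thick, loose, about 0.25 kg, on the platform. Origin: centre of its underside; z is its axis
- spatula: Plaster spatula 180 mm long, about 0.09 kg, leaning in the beaker about 13 degrees from upright. Origin: end of the blade (lowest point at the start); its z runs along the spatula to the end of the handle. Steel blade 16 wide (y) by 2.5 thick (x), 58 long; brass neck; orange round handle 16 mm in diameter from 64 to 180 mm along z
- spatula_grip (a point): Point on the axis of the spatula's orange handle, 145 mm from the blade's end (35 mm below the handle's top), to be gripped
- pot: Dark-blue ceramic tool pot, empty, open at the top: 82 mm outer diameter, 74 mm inner, 100 high, floor 6 thick, loose, about 0.55 kg. Origin: centre of its underside
- bowl: Bystander: black rubber mixing bowl, 100 mm across its rim, 65 high; origin under its centre. It and the pot may be on either side of the scale
- phone: Bystander: black phone lying flat, 75 x 155 x 10 mm; origin under its centre
- model: Bystander: plaster dental model, 58 x 62 x 35 mm; origin under its centre
- toothbrush: Bystander: green brush lying flat, 150 long, 19 high; origin under its middle
- marker: Bystander: green and black marker lying flat, 130 long, 19 high; origin under its middle
Not all that is in view belongs to the job. Of the things shaped like the spatula, the orange one is meant.

How it is judged:
By the outcome, as a careful person would: the job done as asked, in the order asked, and still so for the second after the job is handed in, with the robot touching nothing.
It also fails if it takes over 67 s, if anything falls off the work surface, if the arm or the gripper's body presses on something with over 40 N, if the wrist force passes 120 N, or if a joint passes its speed limit or range.

## Working session

There is one attempt and no reset: what is moved stays moved. The work goes in short steps, Python scripts to look and compute and a tool call to move; the robot and the scene stay as the last step left them, time stands still between calls to the robot, and variables do not carry over. Pictures are saved under pics/ and viewed, at most 10 in all, crops included, and the job is handed in when it is done.

Besides the shell and the picture viewer there is one more tool, called after ">>>" as name([rows], argument=value, ...), one row to a line, values as JSON. send_rows: Moves the arm, as the interface text tells. Its arguments: {"type":"object","properties":{"series":{"type":"array","items":{"type":"object","properties":{"x":{"type":"number"},"y":{"type":"number"},"z":{"type":"number"},"turn":{"type":"number"}}}},"jaw":{"type":"number"},"force":{"type":"number"}},"required":["series"]}

```bash
ls; mkdir -p pics
cat > h.py <<'E'
import numpy as np, cv2
from bench import bot, viewer
from scipy.spatial.transform import Rotation as R
def grab(n):
    d=viewer.get_image(n); np.savez(f'{n}.npz',**{k:np.array(v) for k,v in d.items()}); return d
def load(n): return dict(np.load(f'{n}.npz'))
def rot(d):
    a=np.array(d['attitude'],float)
    if a.shape==(3,3): return a
    return R.from_euler('xyz',a,degrees=True).as_matrix() if a.size==3 else R.from_quat(a).as_matrix()
def ray(d,u,v):
    K=np.array(d['mtx']); p=np.array([(u-K[0,2])/K[0,0],-(v-K[1,2])/K[1,1],-1.]); return np.array(d['origin']),rot(d)@p
def pz(d,u,v): # with depth
    o,r=ray(d,u,v); return o+r*float(np.array(d['z_map'])[int(v),int(u)])
def atz(d,u,v,z):
    o,r=ray(d,u,v); return o+r*(z-o[2])/r[2]
def proj(d,P):
    K=np.array(d['mtx']); q=rot(d).T@(np.array(P)-np.array(d['origin'])); return K[0,0]*q[0]/-q[2]+K[0,2], K[1,1]*-q[1]/-q[2]+K[1,2]
def cloud(d):
    K=np.array(d['mtx']); z=np.array(d['z_map']); v,u=np.mgrid[:z.shape[0],:z.shape[1]]
    p=np.stack([(u-K[0,2])/K[0,0]*z,-(v-K[1,2])/K[1,1]*z,-z],-1); return p@rot(d).T+np.array(d['origin'])
E
python3 - <<'E'
from h import *
for n in ['scene','top']:
    d=grab(n); print(n,{k:np.array(d[k]).round(4).tolist() for k in d if k not in('image','z_map')},[k for k in d])
    cv2.imwrite(f'pics/{n}0.png',d['image'][:,:,::-1])
print(bot.observe())
E
```

```text
pics
scene {'mtx': [[506.0886, 0.0, 276.7589], [0.0, 506.0886, 211.3524], [0.0, 0.0, 1.0]], 'origin': [1.4143, -0.0039, 0.9678], 'attitude': [48.8699, -0.8474, 91.1627]} ['image', 'z_map', 'mtx', 'origin', 'attitude']
top {'mtx': [[532.7263, 0.0, 283.2269], [0.0, 532.7263, 197.0378], [0.0, 0.0, 1.0]], 'origin': [0.268, 0.0269, 1.5574], 'attitude': [8.1765, -0.4533, -88.5754]} ['image', 'z_map', 'mtx', 'origin', 'attitude']
{'time_s': 0.1, 'joint_pos': array([-8.00493890e+01,  9.11026472e+00,  9.15643093e+01, -7.72530352e-04,
        7.94235098e+01, -1.20370700e+01]), 'joint_vel': array([-0.03889595,  0.00047753, -0.19038201,  0.00087338, -0.09397176,
        0.02059602]), 'tau': array([-1.81139301e-03, -3.96992397e+01, -3.32335782e+01, -4.01596299e-04,
        4.29477674e-03,  3.68436315e-05]), 'position': array([ 0.21517269, -0.5326408 ,  0.23040902]), 'orientation': array([-1.79903914e+02, -1.97123670e-02,  2.19878069e+01]), 'wrist_force': array([ 0.64476843, -0.30867487, -0.40038144]), 'moment': array([-0.05079821, -0.01027533, -0.03432737]), 'finger_force': 0.0, 'opening': 0.08565696226668493}
```

View pics/scene0.png

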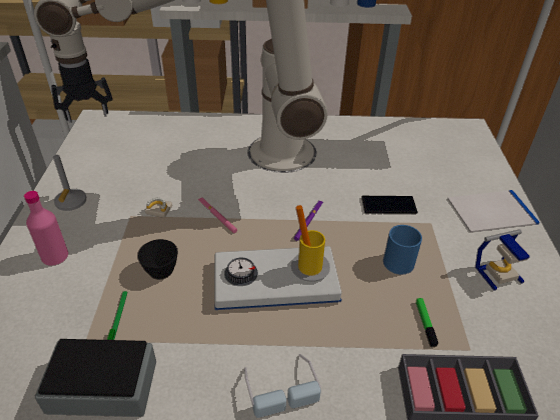

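View pics/top0.png

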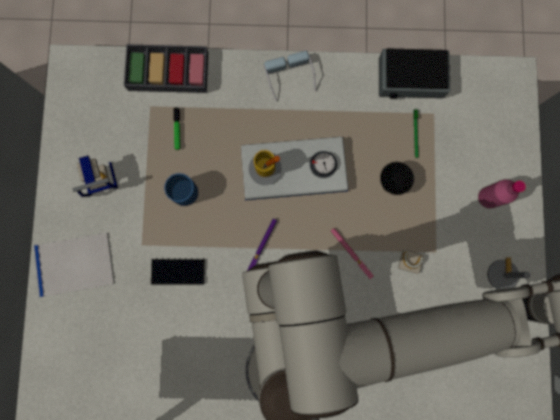

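The scene view shows the beaker with the orange spatula at about (312,255), with the handle top near (301,208). The dial is at (240,270) and the blue pot at (403,250). In the top view the beaker is at (264,162), the dial at (323,164) and the pot at (181,189). I'll enlarge both.

Run:
```python
from h import *
s=load('scene');t=load('top')
a=cv2.resize(s['image'][198:308,205:345],None,fx=5,fy=5,interpolation=cv2.INTER_CUBIC)  # 700x550
cv2.imwrite('pics/sc.png',a[:,:,::-1])
b=cv2.resize(t['image'][130:206,235:355],None,fx=6,fy=6,interpolation=cv2.INTER_CUBIC)
cv2.imwrite('pics/tc.png',b[:,:,::-1])
for n,d in (('scene',s),('top',t)):
    C=cloud(d); hsv=cv2.cvtColor(d['image'],cv2.COLOR_RGB2HSV); H,S,V=[hsv[...,i].astype(int) for i in range(3)]
    ok=np.array(d['z_map'])>0; box=(C[...,0]>.3)&(C[...,0]<.85)&(abs(C[...,1])<.45)&ok
    for nm,m in (('orange',(H>=4)&(H<=13)&(S>170)&(V>100)),('yellow',(H>20)&(H<30)&(S>170)&(V>90)),('blue',(H>100)&(H<120)&(S>110)&(C[...,2]>.02)),('white',(S<40)&(V>120)&(C[...,2]>.03)&(C[...,2]<.05)),('bowl',(V<60)&(C[...,2]>.02)&(C[...,1]<-.12))):
        P=C[m&box]; 
        if len(P): print(n,nm,len(P),'min',np.percentile(P,2,axis=0).round(4),'max',np.percentile(P,98,axis=0).round(4),'mean',P.mean(0).round(4))
```

```text
scene orange 80 min [0.5557 0.0338 0.1353] max [0.5747 0.0616 0.2362] mean [0.5672 0.0469 0.1952]
scene yellow 895 min [0.5404 0.0449 0.0578] max [0.6015 0.0996 0.1505] mean [0.5791 0.0672 0.1115]
scene blue 1274 min [0.4602 0.2696 0.0225] max [0.5412 0.3453 0.1008] mean [0.5066 0.3049 0.0669]
scene white 3360 min [ 0.4976 -0.1559  0.0364] max [0.6666 0.1353 0.0455] mean [ 0.5915 -0.0217  0.0414]
scene bowl 2451 min [ 0.5033 -0.4433  0.0241] max [ 0.8487 -0.1319  0.0844] mean [ 0.7118 -0.333   0.067 ]
top orange 29 min [0.5526 0.0368 0.1158] max [0.5799 0.0622 0.2406] mean [0.5586 0.0468 0.2142]
top yellow 130 min [0.5397 0.0531 0.0525] max [0.595  0.0996 0.1554] mean [0.5663 0.0791 0.1019]
top blue 338 min [ 0.4572 -0.275   0.0224] max [0.5528 0.348  0.1024] mean [0.5035 0.2954 0.0681]
top white 3015 min [ 0.4938 -0.1508  0.0342] max [0.6608 0.1377 0.0478] mean [ 0.5721 -0.0117  0.0411]
top bowl 1800 min [ 0.5124 -0.4438  0.0226] max [ 0.8482 -0.2568  0.0868] mean [ 0.7478 -0.3403  0.0633]
```

View pics/sc.png

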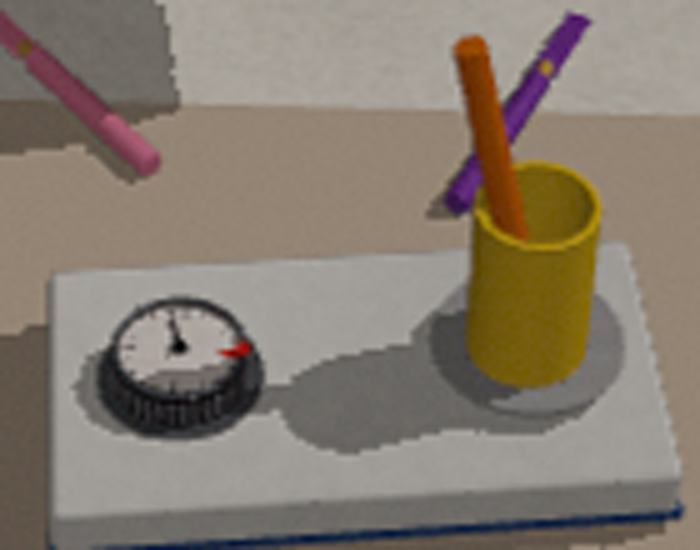

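View pics/tc.png

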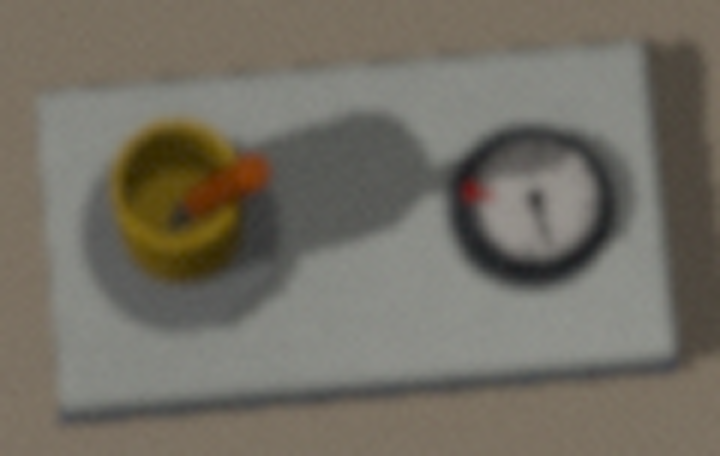

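The scene crop shows the handle top at crop (471,45) and its crossing of the rim near (515,225). The red mark is at (235,351), with the pointer tip at (173,318) and its hub at (179,346). The top crop shows the handle end at (257,167), the lower spatula at (185,215), the platform centred near (188,228), the red mark at (474,191), the hub at (536,200) and the pointer tip at (548,245). Next I'll triangulate these.

Run:
```python
from h import *
s=load('scene');t=load('top')
S=lambda u,v:(205+(u-2)/5,198+(v-2)/5); T=lambda u,v:(235+(u-2.5)/6,130+(v-2.5)/6)
def tri(a,b):
    o1,r1=ray(s,*S(*a));o2,r2=ray(t,*T(*b)); r1/=np.linalg.norm(r1); r2/=np.linalg.norm(r2)
    k=np.linalg.lstsq(np.c_[r1,-r2],o2-o1,rcond=None)[0]; p,q=o1+k[0]*r1,o2+k[1]*r2
    return (p+q)/2,np.linalg.norm(p-q)
top,e=tri((471,45),(257,167)); print('handle top',top.round(4),e)
n1=np.cross(ray(s,*S(471,45))[1],ray(s,*S(512,215))[1]);n2=np.cross(ray(t,*T(257,167))[1],ray(t,*T(187,213))[1])
ax=np.cross(n1,n2);ax/=np.linalg.norm(ax);ax*=np.sign(ax[2]);print('axis',ax.round(3),'tilt',np.degrees(np.arccos(ax[2])),'dir',np.degrees(np.arctan2(ax[1],ax[0])))
print('grip',(top-ax*.035).round(4),'end',(top-ax*.18).round(4))
for nm,a,b in (('hub',(179,346),(536,200)),('red',(235,351),(474,191)),('tip',(173,318),(548,245))): print(nm,*[x.round(4) for x in tri(a,b)])
# scale edges top-face corners
for c in ((42,95),(640,42),(676,362),(62,408)): print('corner',atz(t,*T(*c),.042).round(4))
print('platform top',atz(t,*T(188,228),.055).round(4))
# cylinder fits on the clouds: beaker side, pot side, platform disc
from scipy.optimize import least_squares
for n,d in (('scene',s),('top',t)):
    C=cloud(d);hsv=cv2.cvtColor(d['image'],cv2.COLOR_RGB2HSV);H,Sa,V=[hsv[...,i].astype(int) for i in range(3)]
    box=(C[...,0]>.4)&(C[...,0]<.7)
    my=(H>20)&(H<30)&(Sa>150)&box; mb=(H>98)&(H<122)&(Sa>90)&box&(C[...,1]>.2)
    for nm,m,zt in (('beaker',my,.15),('pot',mb,.1)):
        P=C[m&(C[...,2]>zt-.008)]; 
        print(n,nm,'rim n',len(P),'z',np.median(P[:,2]).round(4),'mid',((P.min(0)+P.max(0))/2).round(4),'ext',np.ptp(P,axis=0).round(4), 'ellipse ctr', end=' ')
        c,r=cv2.minEnclosingCircle((P[:,:2]*1000).astype(np.float32)); print(np.round(c,1),round(r,1))
    m=(C[...,2]>.05)&(C[...,2]<.06)&box&(C[...,1]>0)&(C[...,1]<.15)&(Sa<60); c,r=cv2.minEnclosingCircle((C[m][:,:2]*1000).astype(np.float32)); print(n,'platform',np.round(c,1),round(r,1),np.median(C[m][:,2]))
```

```text
handle top [0.5589 0.0385 0.2365] 0.0002416774161211979
axis [-0.057 -0.23   0.972] tilt 13.68777103382819 dir -103.89982006530715
grip [0.5609 0.0465 0.2025] end [0.5692 0.0798 0.0617]
hub [ 0.5847 -0.0943  0.063 ] 0.0014
red [ 0.588  -0.0658  0.0641] 0.0039
tip [ 0.5635 -0.0997  0.0601] 0.0002
corner [0.6347 0.1453 0.042 ]
corner [ 0.6689 -0.1449  0.042 ]
corner [ 0.5115 -0.1637  0.042 ]
corner [0.4816 0.1303 0.042 ]
platform top [0.5682 0.0722 0.055 ]
scene beaker rim n 169 z 0.1478 mid [0.5701 0.0731 0.1477] ext [0.0623 0.0565 0.0113] ellipse ctr [570.4  73.3] 31.6
scene pot rim n 567 z 0.1099 mid [0.5202 0.4292 0.1045] ext [0.124  0.3206 0.0249] ellipse ctr [522.7 430.6] 162.7
scene platform [568.5  73.4] 49.1 0.05475652099278777
top beaker rim n 74 z 0.1494 mid [0.5675 0.0749 0.1521] ext [0.0573 0.0542 0.0201] ellipse ctr [567.9  74.7] 29.5
top pot rim n 344 z 0.1106 mid [0.5164 0.4286 0.1067] ext [0.1202 0.3167 0.0293] ellipse ctr [523.2 430.6] 162.8
top platform [554.7  68.1] 80.2 0.05462786883758297
```

>>> send_rows([
  {"x": 0.5, "y": 0.9, "z": 0.2, "turn": 0.4},
  {"x": 0.5, "y": 0.9, "z": 0.2, "turn": 0.4},
  {"x": 0.5, "y": 0.9, "z": 0.2, "turn": 0.4},
  {"x": 0.5, "y": 0.9, "z": 0.2, "turn": 0.4},
  {"x": 0.5, "y": 0.9, "z": 0.2, "turn": 0.4},
], jaw=85)

```text
time_s: 0.6
position: [0.2781, -0.4194, 0.256]
orientation: [-179.9, -0.0, 34.1]
wrist_force: [0.3, -0.3, 0.6]
opening: 0.0851
finger_force: 0.0
```

Run:
```python
from h import *
for n in('scene','top'):
    d=load(n);C=cloud(d);hsv=cv2.cvtColor(d['image'],cv2.COLOR_RGB2HSV);H,Sa,V=[hsv[...,i].astype(int) for i in range(3)]
    m=(H>98)&(H<122)&(Sa>90)&(C[...,0]>.4)&(C[...,0]<.6)&(C[...,1]>.22)&(C[...,1]<.4)
    P=C[m&(C[...,2]>.092)];c,r=cv2.minEnclosingCircle((P[:,:2]*1000).astype(np.float32));print(n,len(P),np.round(c,1),round(r,1),P[:,2].max().round(4),P.min(0).round(4),P.max(0).round(4))
```

```text
scene 223 [500.  309.1] 42.5 0.1027 [0.4582 0.269  0.0921] [0.5425 0.3484 0.1027]
top 89 [496.6 308.8] 40.3 0.1089 [0.4563 0.2703 0.0921] [0.5355 0.3474 0.1089]
```

>>> send_rows([
  {"x": 0.57, "y": 0.93, "z": 0.1, "turn": 0.4},
  {"x": 0.57, "y": 0.93, "z": 0.1, "turn": 0.4},
  {"x": 0.57, "y": 0.93, "z": 0.1, "turn": 0.4},
  {"x": 0.57, "y": 0.93, "z": 0.1, "turn": 0.4},
  {"x": 0.57, "y": 0.93, "z": 0.1, "turn": 0.4},
])

```text
time_s: 1.1
position: [0.3493, -0.3032, 0.2685]
orientation: [-180.0, -0.0, 46.1]
wrist_force: [-0.5, 0.9, -0.4]
opening: 0.0848
finger_force: 0.0
```

>>> send_rows([
  {"x": 0.57, "y": 0.93, "z": 0.1, "turn": 0.4},
  {"x": 0.57, "y": 0.93, "z": 0.1, "turn": 0.4},
  {"x": 0.57, "y": 0.93, "z": 0.1, "turn": 0.4},
  {"x": 0.57, "y": 0.93, "z": 0.1, "turn": 0.4},
  {"x": 0.57, "y": 0.93, "z": 0.1, "turn": 0.4},
])

```text
time_s: 1.6
position: [0.4205, -0.187, 0.281]
orientation: [-180.0, -0.0, 58.1]
wrist_force: [0.1, -1.1, 1.3]
opening: 0.0849
finger_force: 0.0
```

>>> send_rows([
  {"x": 0.57, "y": 0.93, "z": 0.1, "turn": 0.4},
  {"x": 0.57, "y": 0.93, "z": 0.1, "turn": 0.4},
  {"x": 0.57, "y": 0.93, "z": 0.1, "turn": 0.4},
  {"x": 0.57, "y": 0.93, "z": 0.1, "turn": 0.4},
  {"x": 0.57, "y": 0.93, "z": 0.1, "turn": 0.4},
])

```text
time_s: 2.1
position: [0.4917, -0.0707, 0.2934]
orientation: [-180.0, -0.0, 70.1]
wrist_force: [0.4, 0.4, 0.2]
opening: 0.0846
finger_force: 0.0
```

>>> send_rows([
  {"x": 0.57, "y": 0.93, "turn": 0.2},
  {"x": 0.57, "y": 0.93, "turn": 0.2},
  {"x": 0.57, "y": 0.93, "turn": 0.2},
  {"x": 0.57, "y": 0.93, "turn": 0.2},
  {"x": 0.5, "y": 0.9, "turn": 0.2},
])

```text
validation failed for argument at $.se...
```

>>> send_rows([
  {},
  {},
])

```text
validation failed for argument at $.se...
```

>>> send_rows([
  {"x": 0.55, "y": 0.94, "z": 0, "turn": 0.2},
  {"x": 0.55, "y": 0.94, "z": 0, "turn": 0.2},
  {"x": 0.55, "y": 0.94, "z": 0, "turn": 0.2},
  {"x": 0.55, "y": 0.94, "z": 0, "turn": 0.2},
  {"x": 0.55, "y": 0.94, "z": 0, "turn": 0.2},
])

```text
time_s: 2.6
position: [0.5605, 0.0467, 0.2932]
orientation: [-179.9, 0.0, 76.0]
wrist_force: [0.4, -0.7, 0.3]
opening: 0.0847
finger_force: 0.0
```

>>> send_rows([
  {"x": 0, "y": 0, "z": -0.8, "turn": 0},
  {"x": 0, "y": 0, "z": -0.8, "turn": 0},
  {"x": 0, "y": 0, "z": -0.8, "turn": 0},
  {"x": 0, "y": 0, "z": 0, "turn": 0},
])

```text
time_s: 3.0
position: [0.558, 0.046, 0.2299]
orientation: [-179.6, 0.0, 76.0]
wrist_force: [0.7, 0.7, -0.7]
opening: 0.0851
finger_force: 0.0
```

Run:
```python
from h import *
d=grab('scene');print(bot.observe()['position'])
a=cv2.resize(d['image'][150:290,220:400],None,fx=4,fy=4,interpolation=cv2.INTER_CUBIC);cv2.imwrite('pics/sc2.png',a[:,:,::-1])
```

```text
[0.55908132 0.04575899 0.23208953]
```

View pics/sc2.png

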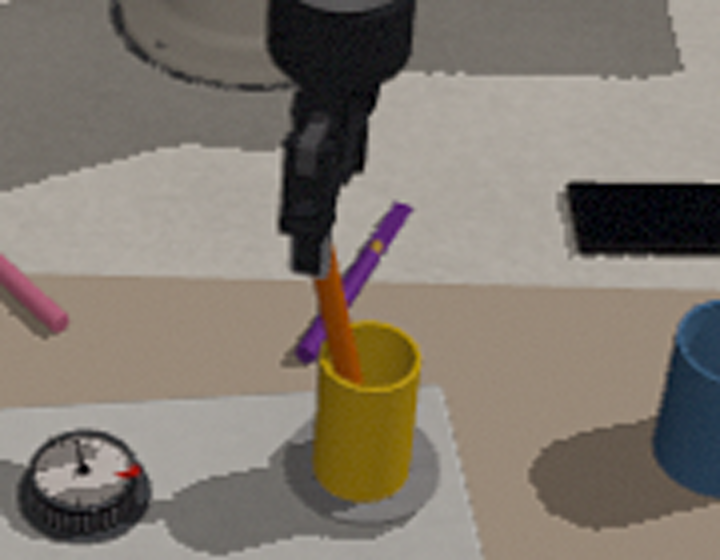

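The open fingers straddle the handle (crop around (320,260)) with nothing touching. I'll go down 50 mm and close gently.

>>> send_rows([
  {"x": 0, "y": 0, "z": -0.5, "turn": 0},
  {"x": 0, "y": 0, "z": -0.5, "turn": 0},
  {"x": 0, "y": 0, "z": -0.5, "turn": 0},
  {"x": 0, "y": 0, "z": -0.5, "turn": 0},
  {"x": 0, "y": 0, "z": 0, "turn": 0},
])

```text
time_s: 3.55
position: [0.5587, 0.0458, 0.1811]
orientation: [-179.7, 0.0, 76.0]
wrist_force: [-0.7, 0.2, 0.3]
opening: 0.0849
finger_force: 0.0
```

>>> send_rows([
  {"x": 0, "y": 0, "z": 0, "turn": 0},
  {"x": 0, "y": 0, "z": 0, "turn": 0},
  {"x": 0, "y": 0, "z": 0, "turn": 0},
  {"x": 0, "y": 0, "z": 0, "turn": 0},
  {"x": 0, "y": 0, "z": 0, "turn": 0},
], jaw=24, force=30)

```text
time_s: 4.05
position: [0.5605, 0.0456, 0.1841]
orientation: [180.0, -0.0, 76.0]
wrist_force: [0.3, 0.8, -0.7]
opening: 0.0239
finger_force: 0.0
```

>>> send_rows([
  {"x": 0, "y": 0, "z": 0, "turn": 0},
  {"x": 0, "y": 0, "z": 0, "turn": 0},
  {"x": 0, "y": 0, "z": 0, "turn": 0},
  {"x": 0, "y": 0, "z": 0, "turn": 0},
  {"x": 0, "y": 0, "z": 0, "turn": 0},
], jaw=8, force=30)

```text
time_s: 4.55
position: [0.5603, 0.0456, 0.1838]
orientation: [180.0, -0.0, 76.0]
wrist_force: [-0.2, 0.7, 0.7]
opening: 0.0149
finger_force: 30.3
```

>>> send_rows([
  {"x": 0, "y": 0, "z": 0.2, "turn": 0},
  {"x": 0, "y": 0, "z": 0.3, "turn": 0},
  {"x": 0, "y": 0, "z": 0.5, "turn": 0},
  {"x": 0, "y": 0, "z": 0.5, "turn": 0},
  {"x": 0, "y": 0, "z": 0.5, "turn": 0},
])

```text
time_s: 5.05
position: [0.5606, 0.0456, 0.2356]
orientation: [179.9, -0.0, 76.0]
wrist_force: [-0.4, 0.5, -0.5]
opening: 0.0152
finger_force: 30.1
```

>>> send_rows([
  {"x": 0, "y": 0, "z": 0.7, "turn": 0},
  {"x": 0, "y": 0, "z": 0.7, "turn": 0},
  {"x": 0, "y": 0, "z": 0.7, "turn": 0},
  {"x": 0, "y": 0, "z": 0.6, "turn": 0},
  {"x": 0, "y": 0, "z": 0.3, "turn": 0},
])

```text
time_s: 5.55
position: [0.5609, 0.0455, 0.3113]
orientation: [179.8, -0.0, 76.0]
wrist_force: [0.0, 0.7, -0.5]
opening: 0.0152
finger_force: 30.1
```

Run:
```python
from h import *
d=grab('scene');print(bot.observe()['position'],bot.observe()['finger_force'])
a=cv2.resize(d['image'][120:300,200:440],None,fx=3.3,fy=3.3,interpolation=cv2.INTER_CUBIC);cv2.imwrite('pics/sc3.png',a[:,:,::-1])
```

```text
[0.56119704 0.04546581 0.31181163] 30.109743475914
```

View pics/sc3.png

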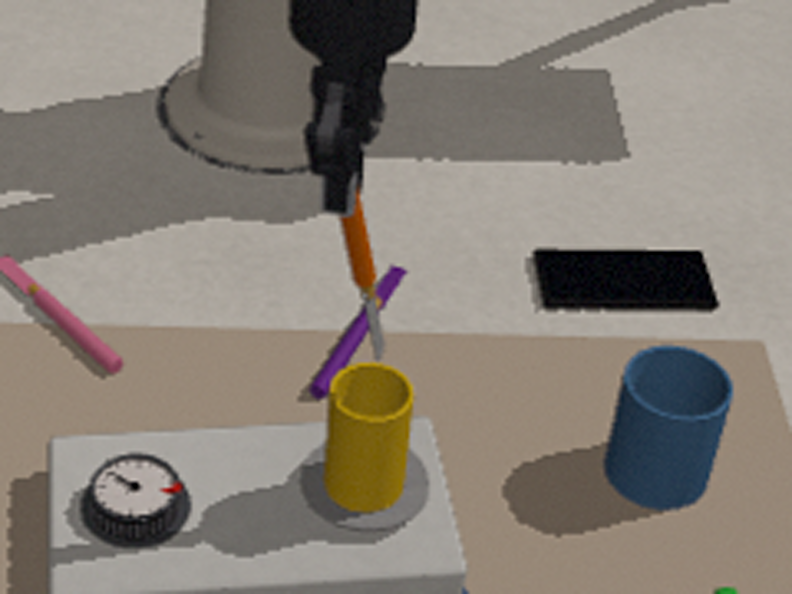

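The spatula is out of the beaker with its lean unchanged, and the blade end is at crop (378,355). The beaker is upright on the platform, and the pointer has turned anticlockwise. Next I'll carry it over the pot and check the blade end from two views.

>>> send_rows([
  {"x": -0.2, "y": 0.5, "z": 0, "turn": 0},
  {"x": -0.3, "y": 0.9, "z": 0, "turn": 0},
  {"x": -0.3, "y": 1, "z": 0, "turn": 0},
  {"x": -0.3, "y": 1, "z": 0, "turn": 0},
  {"x": -0.3, "y": 1, "z": 0, "turn": 0},
])

```text
time_s: 6.1
position: [0.5238, 0.1573, 0.3074]
orientation: [-179.9, 0.0, 76.0]
wrist_force: [-0.4, 0.5, -1.3]
opening: 0.0152
finger_force: 30.1
```

>>> send_rows([
  {"x": -0.3, "y": 1, "z": 0, "turn": 0},
  {"x": -0.3, "y": 1, "z": 0, "turn": 0},
  {"x": -0.3, "y": 1, "z": 0, "turn": 0},
  {"x": -0.3, "y": 0.9, "z": 0, "turn": 0},
  {"x": -0.3, "y": 0.7, "z": 0, "turn": 0},
])

```text
time_s: 6.6
position: [0.486, 0.2724, 0.3073]
orientation: [-179.8, 0.1, 76.1]
wrist_force: [0.2, -0.3, -2.0]
opening: 0.0153
finger_force: 30.1
```

>>> send_rows([
  {"x": 0, "y": 0, "z": 0, "turn": 0},
  {"x": 0, "y": 0, "z": 0, "turn": 0},
])

```text
time_s: 6.8
position: [0.487, 0.2708, 0.3078]
orientation: [-179.9, 0.1, 76.1]
wrist_force: [0.8, -0.3, -1.1]
opening: 0.0153
finger_force: 30.1
```

Run:
```python
from h import *
p=bot.observe()['position'];print(p)
end=np.array([.498,.3045,.189])
ims=[]
for n in('scene','top'):
    d=grab(n);u,v=proj(d,end);print(n,u,v,'pot rim ctr',proj(d,[.499,.309,.1])); x0,y0=(int(u)-40,int(v)-50); print(x0,y0)
    ims.append(cv2.resize(d['image'][y0:y0+110,x0:x0+80],None,fx=5,fy=5,interpolation=cv2.INTER_CUBIC))
cv2.imwrite('pics/pot1.png',np.hstack(ims)[:,:,::-1])
d=load('top');C=cloud(d);hsv=cv2.cvtColor(d['image'],cv2.COLOR_RGB2HSV);H,Sa,V=[hsv[...,i].astype(int) for i in range(3)]
m=(H>=4)&(H<=13)&(Sa>150)
for n in('scene',):
    d=load(n);C=cloud(d);h=cv2.cvtColor(d['image'],cv2.COLOR_RGB2HSV).astype(int)
    P=C[(h[...,0]>=4)&(h[...,0]<=13)&(h[...,1]>170)&(C[...,1]>.2)&(C[...,1]<.4)&(C[...,2]>.2)];print(len(P),P.mean(0),np.linalg.svd(P-P.mean(0),full_matrices=False)[2][0])
```

```text
[0.48697694 0.27080059 0.30778772]
scene 409.67381599544603 207.84783955809215 pot rim ctr (np.float64(404.8451608048909), np.float64(235.2739005373229))
369 157
top 174.59371193039433 181.62545144868764 pot rim ctr (np.float64(179.22300952403327), np.float64(186.7220698679813))
134 131
102 [0.37767448 0.28929061 0.28879627] [ 0.9934202  -0.08949071  0.07146831]
```

View pics/pot1.png

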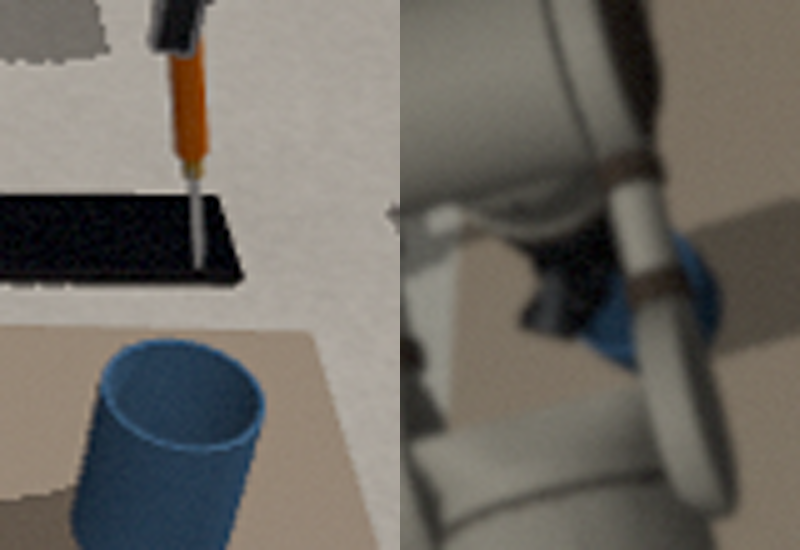

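The blade end is at about px (409,211) as predicted, and it lies over the pot mouth, whose centre is at px (405.6,235.6). I'll go down 175 mm.

>>> send_rows([
  {"x": 0, "y": 0, "z": -0.5, "turn": 0},
  {"x": 0, "y": 0, "z": -0.7, "turn": 0},
  {"x": 0, "y": 0, "z": -0.8, "turn": 0},
  {"x": 0, "y": 0, "z": -0.8, "turn": 0},
  {"x": 0, "y": 0, "z": -0.8, "turn": 0},
])

```text
time_s: 7.4
position: [0.4876, 0.2698, 0.2169]
orientation: [-179.9, 0.0, 75.9]
wrist_force: [0.2, -0.0, -0.8]
opening: 0.0152
finger_force: 30.1
```

>>> send_rows([
  {"x": 0, "y": 0, "z": -0.8, "turn": 0},
  {"x": 0, "y": 0, "z": -0.8, "turn": 0},
  {"x": 0, "y": 0, "z": -0.7, "turn": 0},
  {"x": 0, "y": 0, "z": -0.5, "turn": 0},
  {"x": 0, "y": 0, "z": -0.3, "turn": 0},
])

```text
time_s: 7.9
position: [0.4871, 0.2699, 0.1395]
orientation: [-179.9, 0.1, 75.9]
wrist_force: [0.2, 0.7, -0.7]
opening: 0.015
finger_force: 30.1
```

>>> send_rows([
  {"x": 0, "y": 0, "z": -0.1, "turn": 0},
  {"x": 0, "y": 0, "z": -0.1, "turn": 0},
  {"x": 0, "y": 0, "z": -0.1, "turn": 0},
  {"x": 0, "y": 0, "z": 0, "turn": 0},
])

```text
time_s: 8.3
position: [0.4882, 0.2708, 0.1342]
orientation: [179.9, -0.0, 76.0]
wrist_force: [-0.1, 2.0, -1.6]
opening: 0.0147
finger_force: 30.1
```

>>> send_rows([
  {"x": 0, "y": 0, "z": -0.1, "turn": 0},
  {"x": 0, "y": 0, "z": 0, "turn": 0},
  {"x": 0, "y": 0, "z": 0, "turn": 0},
])

```text
time_s: 8.6
position: [0.4881, 0.2708, 0.1316]
orientation: [180.0, -0.0, 76.0]
wrist_force: [1.5, 1.5, -2.1]
opening: 0.0151
finger_force: 30.2
```

>>> send_rows([
  {"x": 0, "y": 0, "z": 0, "turn": 0},
  {"x": 0, "y": 0, "z": 0, "turn": 0},
  {"x": 0, "y": 0, "z": 0, "turn": 0},
], jaw=30)

```text
time_s: 8.9
position: [0.4877, 0.2704, 0.1313]
orientation: [-180.0, 0.0, 76.0]
wrist_force: [-0.1, -0.1, 0.1]
opening: 0.03
finger_force: 0.0
```

>>> send_rows([
  {"x": 0, "y": 0, "z": 0, "turn": 0},
  {"x": 0, "y": 0, "z": 0, "turn": 0},
  {"x": 0, "y": 0, "z": 0, "turn": 0},
  {"x": 0, "y": 0, "z": 0, "turn": 0},
], jaw=85)

```text
time_s: 9.3
position: [0.4878, 0.2706, 0.1313]
orientation: [-180.0, 0.0, 76.0]
wrist_force: [-0.3, 0.2, -0.6]
opening: 0.0845
finger_force: 0.0
```

Run:
```python
from h import *
d=grab('scene');print(bot.observe()['position'],bot.observe()['wrist_force'])
a=cv2.resize(d['image'][170:310,210:450],None,fx=3.3,fy=3.3,interpolation=cv2.INTER_CUBIC);cv2.imwrite('pics/sc4.png',a[:,:,::-1])
```

```text
[0.4877943  0.27058812 0.13130923] [ 0.33036172  0.21617908 -0.64166158]
```

View pics/sc4.png

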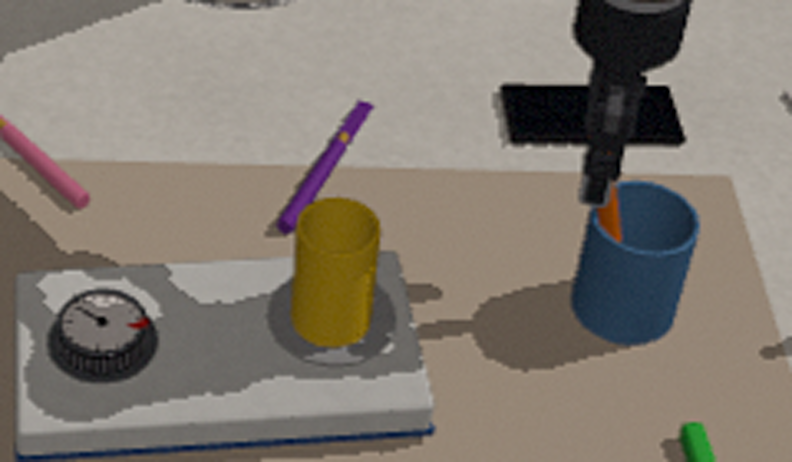

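The spatula stands in the pot, leaning on the rim (crop (610,215)), and the fingers are open and clear. I'll rise straight up, then measure the dial with no arm over it.

>>> send_rows([
  {"x": 0, "y": 0, "z": 0.4, "turn": 0},
  {"x": 0, "y": 0, "z": 0.8, "turn": 0},
  {"x": 0, "y": 0, "z": 1, "turn": 0},
  {"x": 0, "y": 0, "z": 1, "turn": 0},
  {"x": 0, "y": 0, "z": 1, "turn": 0},
])

```text
time_s: 9.85
position: [0.4878, 0.2706, 0.2382]
orientation: [180.0, -0.0, 76.0]
wrist_force: [-0.3, -0.2, 0.6]
opening: 0.0851
finger_force: 0.0
```

```bash
cat >> h.py <<'E'
def rect(d,c,z,half=.036,n=360):
    # top-down view at plane z: image right = -y, up = +x
    w=np.array([[c[0]+half,c[1]+half],[c[0]+half,c[1]-half],[c[0]-half,c[1]-half],[c[0]-half,c[1]+half]])
    src=np.float32([proj(d,[*p,z]) for p in w]); dst=np.float32([[0,0],[n,0],[n,n],[0,n]])
    return cv2.warpPerspective(np.array(d['image']),cv2.getPerspectiveTransform(src,dst),(n,n),flags=cv2.INTER_CUBIC)
E
python3 - <<'E'
from h import *
c=(.5845,-.0935);ims=[]
for n in('scene','top'):
    d=grab(n);im=rect(d,c,.063);ims.append(im)
    h=cv2.cvtColor(im,cv2.COLOR_RGB2HSV).astype(int);m=((h[...,0]<8)|(h[...,0]>172))&(h[...,1]>130)&(h[...,2]>60)
    v,u=np.nonzero(m);print(n,'red',m.sum(),u.mean(),v.mean())
cv2.imwrite('pics/dial.png',np.hstack(ims)[:,:,::-1])
E
```

```text
scene red 2334 45.688946015424165 169.54627249357327
top red 870 28.348275862068967 164.12183908045978
```

View pics/dial.png

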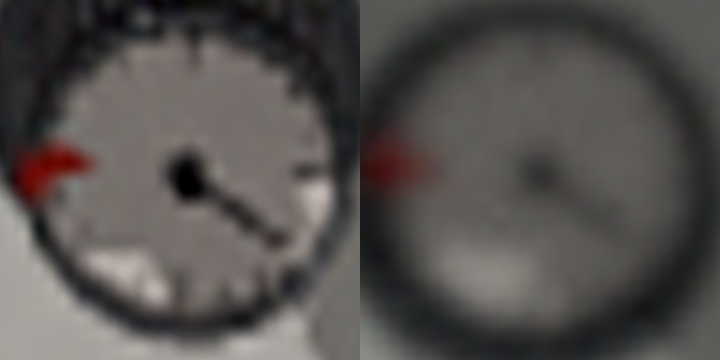

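In the rectified dial views (right is -y, up is +x) the hub is at (188,178) and the pointer tip at (282,241). The red mark is on the left at about (60,165). That gives a pointer at about 236° and a mark at about 86°, so the bezel needs about +150°. I'll move over the dial.

>>> send_rows([
  {"x": 0.24, "y": -0.5, "z": 0, "turn": -0.4},
  {"x": 0.25, "y": -0.9, "z": 0, "turn": -0.4},
  {"x": 0.25, "y": -1, "z": 0, "turn": -0.4},
  {"x": 0.25, "y": -1, "z": 0, "turn": -0.4},
  {"x": 0.25, "y": -1, "z": 0, "turn": -0.4},
])

```text
time_s: 10.45
position: [0.5182, 0.1586, 0.2344]
orientation: [-179.9, 0.1, 63.8]
wrist_force: [-0.2, 0.7, 0.5]
opening: 0.0851
finger_force: 0.0
```

>>> send_rows([
  {"x": 0.25, "y": -1, "z": 0, "turn": -0.4},
  {"x": 0.25, "y": -1, "z": 0, "turn": -0.4},
  {"x": 0.25, "y": -1, "z": 0, "turn": -0.4},
  {"x": 0.25, "y": -1, "z": 0, "turn": -0.4},
  {"x": 0.25, "y": -1, "z": 0, "turn": -0.4},
])

```text
time_s: 10.95
position: [0.5492, 0.0337, 0.2344]
orientation: [-179.8, 0.1, 51.8]
wrist_force: [-0.2, -0.4, 0.5]
opening: 0.085
finger_force: 0.0
```

>>> send_rows([
  {"x": 0.25, "y": -1, "z": 0, "turn": -0.4},
  {"x": 0.25, "y": -1, "z": 0, "turn": -0.4},
  {"x": 0.25, "y": -1, "z": 0, "turn": -0.4},
  {"x": 0.25, "y": -0.9, "z": 0, "turn": -0.4},
  {"x": 0.25, "y": -0.7, "z": 0, "turn": -0.4},
])

```text
time_s: 11.45
position: [0.5805, -0.0814, 0.2345]
orientation: [-179.9, 0.1, 39.7]
wrist_force: [-0.8, -0.1, 0.0]
opening: 0.0848
finger_force: 0.0
```

>>> send_rows([
  {"x": 0.15, "y": -0.58, "z": 0, "turn": 0},
  {"x": 0, "y": 0, "z": -0.5, "turn": 0},
  {"x": 0, "y": 0, "z": -1, "turn": 0},
  {"x": 0, "y": 0, "z": -1, "turn": 0},
  {"x": 0, "y": 0, "z": -1, "turn": 0},
])

```text
time_s: 11.95
position: [0.5843, -0.0927, 0.1467]
orientation: [-179.9, 0.0, 40.1]
wrist_force: [0.5, -0.5, 0.5]
opening: 0.085
finger_force: 0.0
```

>>> send_rows([
  {"x": 0, "y": 0, "z": -0.8, "turn": 0},
  {"x": 0, "y": 0, "z": 0, "turn": 0},
  {"x": 0, "y": 0, "z": 0, "turn": 0},
])

```text
time_s: 12.25
position: [0.5846, -0.0931, 0.1284]
orientation: [-179.9, 0.0, 40.0]
wrist_force: [0.7, -0.7, 0.8]
opening: 0.085
finger_force: 0.0
```

Run:
```python
from h import *
print(bot.grip_depth, bot.observe()['position'],bot.observe()['joint_pos'])
# where do the fingers stand in the scene cloud (dark points near the tool)
d=grab('scene');C=cloud(d);p=bot.observe()['position'];V=np.array(d['image']).max(2)
m=(abs(C[...,0]-p[0])<.08)&(abs(C[...,1]-p[1])<.08)&(C[...,2]>.085)&(C[...,2]<.3)
P=C[m];print('lowest finger pts',len(P),np.percentile(P[:,2],[0,1,2,5]).round(4)); Q=P[P[:,2]<.15];print(Q.min(0),Q.max(0))
```

```text
0.0187 [ 0.58458464 -0.09309466  0.12835725] [-2.07404828e+01  1.71472644e+01  9.41281846e+01  1.22184078e-02
  6.88042017e+01  2.92141056e+01]
lowest finger pts 1844 [0.1409 0.148  0.1528 0.1615]
[ 0.5507709  -0.12905346  0.14086189] [ 0.62417655 -0.05039482  0.14929064]
```

>>> send_rows([
  {"x": 0.02, "y": -0.03, "z": -0.6, "turn": 0},
  {"x": 0, "y": 0, "z": -0.8, "turn": 0},
  {"x": 0, "y": 0, "z": -0.8, "turn": 0},
  {"x": 0, "y": 0, "z": -0.4, "turn": 0},
  {"x": 0, "y": 0, "z": -0.3, "turn": 0},
])

```text
time_s: 12.8
position: [0.5854, -0.0946, 0.0555]
orientation: [-180.0, 0.0, 40.0]
wrist_force: [-0.3, 0.9, 0.7]
opening: 0.0849
finger_force: 0.0
```

>>> send_rows([
  {"x": 0, "y": 0, "z": -0.3, "turn": 0},
  {"x": 0, "y": 0, "z": -0.2, "turn": 0},
  {"x": 0, "y": 0, "z": -0.1, "turn": 0},
  {"x": 0, "y": 0, "z": 0, "turn": 0},
  {"x": 0, "y": 0, "z": 0, "turn": 0},
])

```text
time_s: 13.3
position: [0.5859, -0.0948, 0.0418]
orientation: [180.0, -0.0, 40.0]
wrist_force: [-0.4, -0.1, 0.2]
opening: 0.0852
finger_force: 0.0
```

>>> send_rows([
  {"x": 0, "y": 0, "z": 0, "turn": 0},
  {"x": 0, "y": 0, "z": 0, "turn": 0},
  {"x": 0, "y": 0, "z": 0, "turn": 0},
  {"x": 0, "y": 0, "z": 0, "turn": 0},
  {"x": 0, "y": 0, "z": 0, "turn": 0},
], jaw=62, force=25)

```text
time_s: 13.8
position: [0.5849, -0.0937, 0.042]
orientation: [-179.9, 0.0, 40.0]
wrist_force: [-4.8, 2.7, 6.5]
opening: 0.0651
finger_force: 28.1
```

>>> send_rows([
  {"x": 0, "y": 0, "z": 0, "turn": 0.5},
  {"x": 0, "y": 0, "z": 0, "turn": 0.8},
  {"x": 0, "y": 0, "z": 0, "turn": 0.9},
  {"x": 0, "y": 0, "z": 0, "turn": 0.9},
  {"x": 0, "y": 0, "z": 0, "turn": 0.9},
])

```text
time_s: 14.3
position: [0.585, -0.0938, 0.042]
orientation: [-179.9, -0.0, 64.2]
wrist_force: [-3.3, 4.1, 5.2]
opening: 0.065
finger_force: 28.0
```

```bash
cat > dial.py <<'E'
from h import *
c=(.585,-.0938)
for n in('scene','top'):
    d=grab(n);im=rect(d,c,.063)
    h=cv2.cvtColor(im,cv2.COLOR_RGB2HSV).astype(int);m=((h[...,0]<8)|(h[...,0]>172))&(h[...,1]>120)&(h[...,2]>50)
    v,u=np.nonzero(m);print(n,'red',m.sum(),u.mean().round(1) if len(u) else '',v.mean().round(1) if len(v) else '','ang',np.degrees(np.arctan2(180-u.mean(),180-v.mean())).round(1) if len(u) else '')
E
python3 dial.py
```

```text
scene red 2314 54.4 229.3 ang 111.4
top red 0   ang
```

The bezel is following the gripper. I'll continue the turn.

>>> send_rows([
  {"x": 0, "y": 0, "z": 0, "turn": 0.9},
  {"x": 0, "y": 0, "z": 0, "turn": 0.9},
  {"x": 0, "y": 0, "z": 0, "turn": 0.9},
  {"x": 0, "y": 0, "z": 0, "turn": 0.9},
  {"x": 0, "y": 0, "z": 0, "turn": 0.9},
])

```text
time_s: 14.9
position: [0.5852, -0.0938, 0.042]
orientation: [-179.9, -0.1, 91.2]
wrist_force: [-3.1, 3.6, 4.9]
opening: 0.0652
finger_force: 28.0
```

>>> send_rows([
  {"x": 0, "y": 0, "z": 0, "turn": 0.9},
  {"x": 0, "y": 0, "z": 0, "turn": 0.9},
  {"x": 0, "y": 0, "z": 0, "turn": 0.9},
  {"x": 0, "y": 0, "z": 0, "turn": 0.9},
  {"x": 0, "y": 0, "z": 0, "turn": 0.9},
])

```text
time_s: 15.4
position: [0.5853, -0.0938, 0.0419]
orientation: [-180.0, -0.1, 118.2]
wrist_force: [-2.8, 3.7, 4.9]
opening: 0.065
finger_force: 27.9
```

>>> send_rows([
  {"x": 0, "y": 0, "z": 0, "turn": 0.9},
  {"x": 0, "y": 0, "z": 0, "turn": 0.9},
  {"x": 0, "y": 0, "z": 0, "turn": 0.9},
  {"x": 0, "y": 0, "z": 0, "turn": 0.9},
  {"x": 0, "y": 0, "z": 0, "turn": 0.9},
])

```text
time_s: 15.9
position: [0.5855, -0.0937, 0.042]
orientation: [179.9, -0.1, 145.2]
wrist_force: [-2.8, 4.6, 4.4]
opening: 0.0651
finger_force: 27.9
```

>>> send_rows([
  {"x": 0, "y": 0, "z": 0, "turn": 0.9},
  {"x": 0, "y": 0, "z": 0, "turn": 0.9},
  {"x": 0, "y": 0, "z": 0, "turn": 0.9},
  {"x": 0, "y": 0, "z": 0, "turn": 0.9},
  {"x": 0, "y": 0, "z": 0, "turn": 0.9},
])

```text
time_s: 16.4
position: [0.5856, -0.0936, 0.042]
orientation: [179.9, -0.0, 172.2]
wrist_force: [-1.3, 4.5, 5.2]
opening: 0.0649
finger_force: 27.9
```

>>> send_rows([
  {"x": 0, "y": 0, "z": 0, "turn": 0.7},
  {"x": 0, "y": 0, "z": 0, "turn": 0.5},
  {"x": 0, "y": 0, "z": 0, "turn": 0.3},
  {"x": 0, "y": 0, "z": 0, "turn": 0},
  {"x": 0, "y": 0, "z": 0, "turn": 0},
])

```text
time_s: 16.9
position: [0.5855, -0.0935, 0.042]
orientation: [179.9, -0.0, -179.0]
wrist_force: [-1.6, 4.1, 5.1]
opening: 0.0648
finger_force: 27.9
```

```bash
python3 dial.py
```

```text
scene red 2324 290.8 275.5 ang -130.8
top red 0   ang
```

>>> send_rows([
  {"x": 0, "y": 0, "z": 0, "turn": 0.6},
  {"x": 0, "y": 0, "z": 0, "turn": 0.6},
  {"x": 0, "y": 0, "z": 0, "turn": 0.3},
  {"x": 0, "y": 0, "z": 0, "turn": 0},
  {"x": 0, "y": 0, "z": 0, "turn": 0},
])

```text
time_s: 17.5
position: [0.5855, -0.0934, 0.042]
orientation: [179.9, 0.0, -170.0]
wrist_force: [-1.4, 5.1, 5.1]
opening: 0.0652
finger_force: 27.9
```

>>> send_rows([
  {"x": 0, "y": 0, "z": 0, "turn": 0},
  {"x": 0, "y": 0, "z": 0, "turn": 0},
  {"x": 0, "y": 0, "z": 0, "turn": 0},
  {"x": 0, "y": 0, "z": 0, "turn": 0},
], jaw=85)

```text
time_s: 17.9
position: [0.5856, -0.0949, 0.0413]
orientation: [-180.0, 0.0, -170.0]
wrist_force: [-0.4, -0.1, 0.9]
opening: 0.0854
finger_force: 0.0
```

>>> send_rows([
  {"x": 0, "y": 0, "z": 0.5, "turn": 0},
  {"x": 0, "y": 0, "z": 1, "turn": 0},
  {"x": 0, "y": 0, "z": 1, "turn": 0},
  {"x": 0, "y": 0, "z": 1, "turn": 0},
  {"x": 0, "y": 0, "z": 0, "turn": 0},
])

```text
time_s: 18.4
position: [0.5886, -0.0958, 0.1343]
orientation: [-179.7, 0.5, -170.0]
wrist_force: [0.8, -1.2, -0.2]
opening: 0.0852
finger_force: 0.0
```

```bash
cat > ang.py <<'E'
from h import *
c=(.585,-.0938)
d=grab('scene')
for z in (.062,.064,.066):
    im=rect(d,c,z,n=720); g=im.max(2).astype(float)  # 0.1 mm/px
    g=cv2.GaussianBlur(g,(0,0),3)
    h=cv2.cvtColor(im,cv2.COLOR_RGB2HSV).astype(int)
    v,u=np.mgrid[:720,:720]
    # hub: dark blob near the centre
    w=(np.hypot(u-360,v-360)<80)&(g<60); hu,hv=u[w].mean(),v[w].mean()
    if z==.062:
        k=cv2.connectedComponents(w.astype(np.uint8))[0]; print('hub blobs',k-1,w.sum())
    er=cv2.erode(w.astype(np.uint8),np.ones((21,21)));  
    if er.any(): hu,hv=u[er>0].mean(),v[er>0].mean()
    r=np.hypot(u-hu,v-hv); a=np.degrees(np.arctan2(hu-u,hv-v))%360 # world angle (x up, y left)
    prof=[]
    A=np.arange(0,360,.5)
    for t in A:
        rr=np.arange(90,190,2); uu=(hu-rr*np.sin(np.radians(t))); vv=(hv-rr*np.cos(np.radians(t)))
        prof.append(cv2.remap(g.astype(np.float32),uu[None].astype(np.float32),vv[None].astype(np.float32),1).mean())
    prof=np.array(prof); i=prof.argmin(); s=slice(max(i-24,0),i+25); wt=np.clip(prof[s].min()+.5*(np.median(prof)-prof[s].min())-prof[s],0,None)
    m=((h[...,0]<8)|(h[...,0]>172))&(h[...,1]>120)&(h[...,2]>50)
    print(z,'hub',hu.round(1),hv.round(1),'pointer',(A[s]*wt).sum()/wt.sum(),'red n',m.sum(),'centroid',u[m].mean().round(1),v[m].mean().round(1),'about hub',a[m].mean().round(1),'inner r<235',m[r<235].sum(),a[m&(r<235)].mean().round(1))
im=rect(d,c,.064,n=560)
cv2.imwrite('pics/dial_ang.png',im[:,:,::-1])
E
python3 ang.py
```

```text
hub blobs 1 4213
0.062 hub 376.8 372.7 pointer 238.50557171370428 red n 10538 centroid 600.6 516.8 about hub 237.6 inner r<235 2583 240.5
0.064 hub 374.8 354.2 pointer 238.44685462312665 red n 10497 centroid 597.8 498.1 about hub 237.6 inner r<235 2628 240.5
0.066 hub 372.9 335.9 pointer 238.4046994308302 red n 10464 centroid 595.4 479.5 about hub 237.5 inner r<235 2630 240.5
```

The pointer and mark are nearly aligned, but the scene view has parallax between the pointer and the dial face. I'll move the arm aside and get a clear look from both cameras.

>>> send_rows([
  {"x": 0, "y": 0, "z": 0.6, "turn": 0},
  {"x": 0, "y": 0, "z": 1, "turn": 0},
  {"x": 0, "y": 0, "z": 1, "turn": 0},
  {"x": 0, "y": 0.5, "z": 1, "turn": 0},
  {"x": -0.3, "y": 1, "z": 0.4, "turn": 0},
])

```text
time_s: 18.95
position: [0.5792, -0.0583, 0.2315]
orientation: [-179.9, 0.2, -170.1]
wrist_force: [0.5, -0.0, -0.1]
opening: 0.0849
finger_force: 0.0
```

>>> send_rows([
  {"x": -0.3, "y": 1, "z": 0, "turn": 0},
  {"x": -0.3, "y": 1, "z": 0, "turn": 0},
  {"x": -0.3, "y": 1, "z": 0, "turn": 0},
  {"x": -0.3, "y": 1, "z": 0, "turn": 0},
  {"x": -0.3, "y": 1, "z": 0, "turn": 0},
])

```text
time_s: 19.45
position: [0.5395, 0.0688, 0.2283]
orientation: [180.0, -0.1, -170.0]
wrist_force: [0.3, -0.2, -0.7]
opening: 0.0847
finger_force: 0.0
```

>>> send_rows([
  {"x": -0.3, "y": 1, "z": 0, "turn": 0},
  {"x": -0.3, "y": 1, "z": 0, "turn": 0},
  {"x": -0.3, "y": 1, "z": 0, "turn": 0},
  {"x": -0.3, "y": 1, "z": 0, "turn": 0},
  {"x": -0.3, "y": 0.5, "z": 0, "turn": 0},
])

```text
time_s: 19.95
position: [0.5019, 0.1818, 0.2284]
orientation: [180.0, -0.1, -169.9]
wrist_force: [0.1, -0.8, 0.3]
opening: 0.0851
finger_force: 0.0
```

Run:
```python
from h import *
# average several frames of each view to cut the noise, then rectify at the face plane
c=(.585,-.0938);out=[]
for n in('scene','top'):
    fs=[grab(n) for _ in range(6)]; d=fs[-1]; d['image']=np.mean([f['image'].astype(float) for f in fs],0).round().astype(np.uint8); np.savez(f'{n}_avg.npz',**{k:np.array(v) for k,v in d.items()})
    out.append(cv2.resize(rect(d,c,.063,n=600),(520,520) if n=='scene' else (280,280)))
    C=cloud(d);q=(abs(C[...,0]-c[0])<.022)&(abs(C[...,1]-c[1])<.022)&(C[...,2]<.1);print(n,'face z',np.percentile(C[q][:,2],[10,50,90]).round(4),q.sum())
pad=np.zeros((520,280,3),np.uint8);pad[:280]=out[1]
cv2.imwrite('pics/dial2.png',np.hstack([out[0],pad])[:,:,::-1]);print(bot.observe()['time_s'])
```

```text
scene face z [0.0588 0.0611 0.0635] 245
top face z [0.056  0.0606 0.0652] 224
20.55
```

View pics/dial2.png

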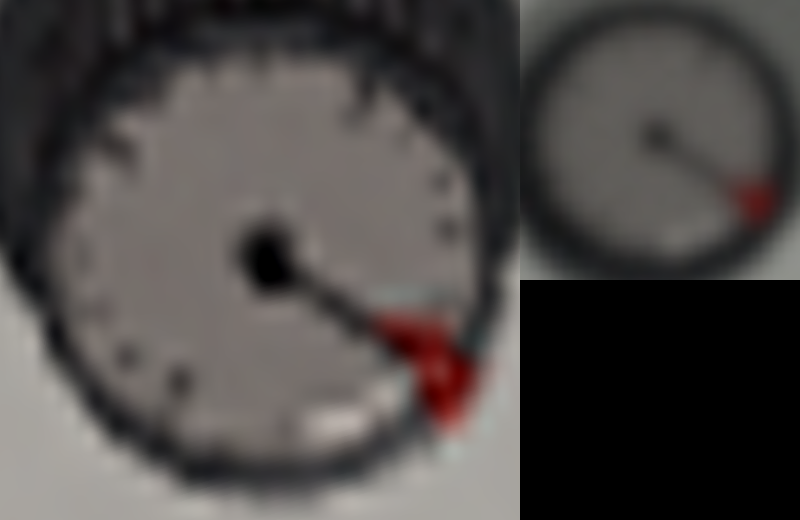

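Left panel: hub at (270,258), pointer running into the red wedge near (390,335), major ticks at (118,145), (365,90) and (178,385). The remaining error is within about 2°. Next I'll compute the pointer angle by code, on both the unoccluded earlier picture and the averaged frames.

```bash
cat > ptr.py <<'E'
from h import *
def pointer(im,mm,hub=None,r0=5,r1=15,tag=''):
    # im rectified (x up, y left), mm per px; dark ridge position at each radius, line fit
    g=cv2.GaussianBlur(im.astype(np.float32).sum(2),(0,0),.5/mm); n=im.shape[0]; v,u=np.mgrid[:n,:n]
    w=np.clip(np.percentile(g[n//2-int(6/mm):n//2+int(6/mm),n//2-int(6/mm):n//2+int(6/mm)],60)-g-60,0,None)*(np.hypot(u-n/2,v-n/2)<6/mm)
    g2=cv2.GaussianBlur(g,(0,0),1.2/mm); sub=np.where(np.hypot(u-n/2,v-n/2)<6/mm,g2,9e9); hv,hu=np.unravel_index(sub.argmin(),sub.shape)
    pts=[]
    for r in np.arange(r0,r1,.5):
        A=np.arange(215,260,.25); uu=hu-r/mm*np.sin(np.radians(A)); vv=hv-r/mm*np.cos(np.radians(A))
        p=cv2.remap(g,uu[None].astype(np.float32),vv[None].astype(np.float32),1)[0]; th=np.median(p); ww=np.clip(th-.35*(th-p.min())-p,0,None); a=(A*ww).sum()/ww.sum()
        pts.append((hu-r/mm*np.sin(np.radians(a)),hv-r/mm*np.cos(np.radians(a)),a))
    pts=np.array(pts); vx,vy,x0,y0=cv2.fitLine(pts[:,:2].astype(np.float32),cv2.DIST_HUBER,0,.01,.01).ravel(); s=np.sign(vx)
    off=((hu-x0)*vy-(hv-y0)*vx)*mm
    print(tag,'hub',hu,hv,'line angle',round(np.degrees(np.arctan2(-vx*s,-vy*s))%360,2),'about hub',pts[::4,2].round(1),'line misses hub by mm',round(off,2))
if __name__=='__main__':
    i=cv2.imread('pics/dial.png')[:,:,::-1]; pointer(i[:,:360],.2,tag='scene before');pointer(i[:,360:],.2,r1=18,tag='top before')
    c=(.585,-.0938)
    for n in('scene','top'):
        d=dict(np.load(n+'_avg.npz')); im=rect(d,c,.063,n=720); pointer(im,.1,tag=n+' now')
        h=cv2.cvtColor(im,cv2.COLOR_RGB2HSV).astype(int); r=np.clip(im[...,0].astype(float)-im[...,1:].max(2)-30,0,None); v,u=np.mgrid[:720,:720]; print(n,'red weighted',(u*r).sum()/r.sum(),(v*r).sum()/r.sum())
    for k,o in((0,'scene'),(360,'top')):
        im=i[:,k:k+360]; r=np.clip(im[...,0].astype(float)-im[...,1:].max(2)-30,0,None); v,u=np.mgrid[:360,:360]; print(o,'before red weighted',(u*r).sum()/r.sum(),(v*r).sum()/r.sum())
E
python3 ptr.py
```

```text
scene before hub 188 181 line angle 234.5 about hub [240.5 240.3 238.5 238.8 237.5] line misses hub by mm -0.68
top before hub 181 176 line angle 236.89 about hub [235.5 233.  232.5 232.4 232.8 235.6 235.5] line misses hub by mm 0.6
scene now hub 372 366 line angle 234.81 about hub [239.2 239.9 238.4 238.6 237.5] line misses hub by mm -0.6
scene red weighted 604.8836580543399 511.969964232555
top now hub 356 355 line angle 237.27 about hub [234.  234.  234.4 235.2 235.6] line misses hub by mm 0.41
top red weighted 607.1806310610303 518.6383864342746
scene before red weighted 48.2500886012199 168.9828953013374
top before red weighted 29.18865829110849 165.72561949052545
```

The pointer estimates disagree by about 2°. I'll regrip and sweep the bezel while tracking the mark: a circle fit over known yaws removes its parallax, and it leaves the pointer uncovered at full length.

>>> send_rows([
  {"x": 0.3, "y": -0.5, "z": 0, "turn": 0},
  {"x": 0.3, "y": -1, "z": 0, "turn": 0},
  {"x": 0.3, "y": -1, "z": 0, "turn": 0},
  {"x": 0.3, "y": -1, "z": 0, "turn": 0},
  {"x": 0.3, "y": -1, "z": 0, "turn": 0},
])

```text
time_s: 21.05
position: [0.5411, 0.0658, 0.2288]
orientation: [-180.0, 0.0, -170.0]
wrist_force: [0.0, 0.8, 0.2]
opening: 0.0851
finger_force: 0.0
```

>>> send_rows([
  {"x": 0.3, "y": -1, "z": 0, "turn": 0},
  {"x": 0.3, "y": -1, "z": 0, "turn": 0},
  {"x": 0.3, "y": -1, "z": 0, "turn": 0},
  {"x": 0.3, "y": -1, "z": 0, "turn": 0},
  {"x": 0.3, "y": -1, "z": 0, "turn": 0},
])

```text
time_s: 21.55
position: [0.5784, -0.0594, 0.2288]
orientation: [-180.0, 0.0, -170.0]
wrist_force: [0.2, 0.5, -0.2]
opening: 0.0852
finger_force: 0.0
```

>>> send_rows([
  {"x": 0.3, "y": -1, "z": 0, "turn": 0},
  {"x": 0, "y": -0.5, "z": 0, "turn": 0},
  {"x": 0, "y": 0, "z": -0.5, "turn": 0},
  {"x": 0, "y": 0, "z": -1, "turn": 0},
  {"x": 0, "y": 0, "z": -1, "turn": 0},
])

```text
time_s: 22.05
position: [0.5852, -0.0938, 0.1651]
orientation: [180.0, 0.0, -170.0]
wrist_force: [-0.3, -0.4, -0.1]
opening: 0.0852
finger_force: 0.0
```

>>> send_rows([
  {"x": 0, "y": 0, "z": -1, "turn": 0},
  {"x": 0, "y": 0, "z": -1, "turn": 0},
  {"x": 0, "y": 0, "z": -0.5, "turn": 0},
  {"x": 0, "y": 0, "z": 0, "turn": 0},
  {"x": 0, "y": 0, "z": 0, "turn": 0},
])

```text
time_s: 22.55
position: [0.5859, -0.0943, 0.1044]
orientation: [-180.0, 0.0, -170.0]
wrist_force: [0.4, -0.4, 0.2]
opening: 0.0852
finger_force: 0.0
```

>>> send_rows([
  {"x": 0, "y": 0, "z": -0.8, "turn": 0},
  {"x": 0, "y": 0, "z": -0.8, "turn": 0},
  {"x": 0, "y": 0, "z": -0.5, "turn": 0},
  {"x": 0, "y": 0, "z": -0.4, "turn": 0},
  {"x": 0, "y": 0, "z": 0, "turn": 0},
])

```text
time_s: 23.05
position: [0.5851, -0.0944, 0.0406]
orientation: [180.0, -0.1, -170.0]
wrist_force: [-0.4, 0.9, -0.3]
opening: 0.085
finger_force: 0.0
```

>>> send_rows([
  {"x": 0, "y": 0, "z": 0, "turn": 0},
  {"x": 0, "y": 0, "z": 0, "turn": 0},
  {"x": 0, "y": 0, "z": 0, "turn": 0},
  {"x": 0, "y": 0, "z": 0, "turn": 0},
  {"x": 0, "y": 0, "z": 0, "turn": 0},
], jaw=62, force=25)

```text
time_s: 23.55
position: [0.5861, -0.0933, 0.0428]
orientation: [179.9, 0.1, -170.0]
wrist_force: [-2.1, 5.8, 4.5]
opening: 0.0647
finger_force: 28.5
```

```bash
mkdir -p sweep
cat > snap.py <<'E'
from h import *
d=grab('scene'); y=float(bot.observe()['orientation'][2])%360
np.savez(f'sweep/{y:.2f}.npz',image=d['image'],mtx=d['mtx'],origin=d['origin'],attitude=d['attitude'],yaw=y)
im=rect(d,(.585,-.0938),.063,n=720); r=np.clip(im[...,0].astype(float)-im[...,1:].max(2)-30,0,None); v,u=np.mgrid[:720,:720]
print('yaw',round(y,2),'red',round(r.sum()),((u*r).sum()/r.sum()).round(1),((v*r).sum()/r.sum()).round(1))
E
python3 snap.py
```

```text
yaw 189.98 red 802153 605.7 513.6
```

>>> send_rows([
  {"x": 0, "y": 0, "z": 0, "turn": -0.8},
  {"x": 0, "y": 0, "z": 0, "turn": -0.8},
  {"x": 0, "y": 0, "z": 0, "turn": -0.9},
  {"x": 0, "y": 0, "z": 0, "turn": -0.9},
  {"x": 0, "y": 0, "z": 0, "turn": -0.6},
])

```text
time_s: 24.1
position: [0.5861, -0.0937, 0.0428]
orientation: [179.9, 0.0, 165.8]
wrist_force: [-2.3, 4.5, 3.6]
opening: 0.0652
finger_force: 28.5
```

```bash
python3 snap.py
```

```text
yaw 165.7 red 816363 523.5 598.8
```

>>> send_rows([
  {"x": 0, "y": 0, "z": 0, "turn": -0.9},
  {"x": 0, "y": 0, "z": 0, "turn": -1},
  {"x": 0, "y": 0, "z": 0, "turn": -1},
  {"x": 0, "y": 0, "z": 0, "turn": -1},
  {"x": 0, "y": 0, "z": 0, "turn": -1},
])

```text
time_s: 24.65
position: [0.5859, -0.0941, 0.0428]
orientation: [179.9, -0.0, 136.4]
wrist_force: [-3.9, 4.6, 4.8]
opening: 0.0647
finger_force: 28.6
```

```bash
python3 snap.py
```

```text
yaw 136.13 red 92020 395.1 581.5
```

>>> send_rows([
  {"x": 0, "y": 0, "z": 0, "turn": -1},
  {"x": 0, "y": 0, "z": 0, "turn": -1},
  {"x": 0, "y": 0, "z": 0, "turn": -1},
  {"x": 0, "y": 0, "z": 0, "turn": -1},
  {"x": 0, "y": 0, "z": 0, "turn": -1},
])

```text
time_s: 25.2
position: [0.5855, -0.0943, 0.0428]
orientation: [-180.0, -0.0, 106.4]
wrist_force: [-4.6, 3.4, 7.3]
opening: 0.0651
finger_force: 28.7
```

```bash
python3 snap.py
```

```text
yaw 106.14 red 0 nan nansnap.py:5: RuntimeWarning: invalid value encountered in scalar divide
  print('yaw',round(y,2),'red',round(r.sum()),((u*r).sum()/r.sum()).round(1),((v*r).sum()/r.sum()).round(1))
```

>>> send_rows([
  {"x": 0, "y": 0, "z": 0, "turn": -1},
  {"x": 0, "y": 0, "z": 0, "turn": -1},
  {"x": 0, "y": 0, "z": 0, "turn": -1},
  {"x": 0, "y": 0, "z": 0, "turn": -1},
  {"x": 0, "y": 0, "z": 0, "turn": -1},
])

```text
time_s: 25.75
position: [0.5851, -0.0943, 0.0428]
orientation: [-179.9, -0.0, 76.4]
wrist_force: [-7.0, 2.6, 8.1]
opening: 0.0649
finger_force: 28.9
```

```bash
python3 snap.py
```

```text
yaw 76.15 red 693209 139.6 520.7
```

>>> send_rows([
  {"x": 0, "y": 0, "z": 0, "turn": -1},
  {"x": 0, "y": 0, "z": 0, "turn": -1},
  {"x": 0, "y": 0, "z": 0, "turn": -1},
  {"x": 0, "y": 0, "z": 0, "turn": -1},
  {"x": 0, "y": 0, "z": 0, "turn": -1},
])

```text
time_s: 26.3
position: [0.5847, -0.0941, 0.0427]
orientation: [-179.9, 0.1, 46.4]
wrist_force: [-8.7, 3.4, 9.1]
opening: 0.065
finger_force: 29.0
```

```bash
python3 snap.py
```

```text
yaw 46.17 red 659185 90.9 382.4
```

>>> send_rows([
  {"x": 0, "y": 0, "z": 0, "turn": -1},
  {"x": 0, "y": 0, "z": 0, "turn": -1},
  {"x": 0, "y": 0, "z": 0, "turn": -1},
  {"x": 0, "y": 0, "z": 0, "turn": -1},
  {"x": 0, "y": 0, "z": 0, "turn": -1},
])

```text
time_s: 26.85
position: [0.5844, -0.0938, 0.0427]
orientation: [-179.9, 0.2, 16.4]
wrist_force: [-9.4, 4.5, 10.5]
opening: 0.065
finger_force: 29.1
```

```bash
python3 snap.py
```

```text
yaw 16.17 red 747145 115.5 238.2
```

>>> send_rows([
  {"x": 0, "y": 0, "z": 0, "turn": -1},
  {"x": 0, "y": 0, "z": 0, "turn": -1},
  {"x": 0, "y": 0, "z": 0, "turn": -1},
  {"x": 0, "y": 0, "z": 0, "turn": -1},
  {"x": 0, "y": 0, "z": 0, "turn": -1},
])

```text
time_s: 27.4
position: [0.5844, -0.0933, 0.0428]
orientation: [-179.9, 0.2, -13.6]
wrist_force: [-9.5, 7.1, 10.4]
opening: 0.0649
finger_force: 29.1
```

```bash
python3 snap.py
```

```text
yaw 346.17 red 422146 207.7 123.3
```

>>> send_rows([
  {"x": 0, "y": 0, "z": 0, "turn": -1},
  {"x": 0, "y": 0, "z": 0, "turn": -1},
  {"x": 0, "y": 0, "z": 0, "turn": -1},
  {"x": 0, "y": 0, "z": 0, "turn": -1},
  {"x": 0, "y": 0, "z": 0, "turn": -1},
])

```text
time_s: 27.95
position: [0.5846, -0.0929, 0.0428]
orientation: [180.0, 0.2, -43.6]
wrist_force: [-6.9, 8.2, 10.3]
opening: 0.0652
finger_force: 29.0
```

```bash
python3 snap.py
```

```text
yaw 316.16 red 448194 351.4 75.4
```

>>> send_rows([
  {"x": 0, "y": 0, "z": 0, "turn": -1},
  {"x": 0, "y": 0, "z": 0, "turn": -1},
  {"x": 0, "y": 0, "z": 0, "turn": -1},
  {"x": 0, "y": 0, "z": 0, "turn": -1},
  {"x": 0, "y": 0, "z": 0, "turn": -0.5},
])

```text
time_s: 28.5
position: [0.5849, -0.0927, 0.0428]
orientation: [179.9, 0.2, -70.5]
wrist_force: [-6.7, 8.5, 9.3]
opening: 0.0651
finger_force: 29.0
```

```bash
python3 snap.py
python3 - <<'E'
import glob,sys
sys.argv=['x']
from h import *
from ptr import pointer
rows=[]
for f in sorted(glob.glob('sweep/*.npz'),key=lambda s:float(s[6:-4])):
    d=dict(np.load(f)); im=rect(d,(.585,-.0938),.063,n=720); r=np.clip(im[...,0].astype(float)-im[...,1:].max(2)-30,0,None); v,u=np.mgrid[:720,:720]
    if r.sum()>5e5: rows.append((float(d['yaw']),(u*r).sum()/r.sum(),(v*r).sum()/r.sum()))
    try: pointer(im,.1,r1=20,tag=f[6:-4])
    except Exception as e: print(f,e)
a=np.array(rows); th=np.radians(a[:,0]); X=-(a[:,2]-360)*.1; Y=-(a[:,1]-360)*.1  # mm world offsets
o,z=np.ones_like(th),np.zeros_like(th)
A=np.r_[np.c_[o,z,np.cos(th),-np.sin(th)],np.c_[z,o,np.sin(th),np.cos(th)]]
s,*_=np.linalg.lstsq(A,np.r_[X,Y],rcond=None); res=(A@s-np.r_[X,Y]).reshape(2,-1).T
print('centre',s[:2].round(2),'radius',np.hypot(*s[2:]).round(2),'red = yaw +',np.degrees(np.arctan2(s[3],s[2])).round(2)); print(np.c_[a[:,0],res].round(2))
E
```

```text
yaw 289.38 red 689748 487.0 102.5
16.17 hub 372 368 line angle 239.28 about hub [239.2 239.3 240.1 242.1 241.1 239.6 239.7 238.5] line misses hub by mm -0.12
46.17 hub 375 367 line angle 235.73 about hub [238.1 238.  239.2 241.3 241.  235.6 230.3 254.9] line misses hub by mm -0.4
76.15 hub 373 359 line angle 274.89 about hub [219.5 221.3 222.  220.5 251.  257.4 250.8 233.4] line misses hub by mm 6.02
106.14 hub 382 326 line angle 219.09 about hub [221.6 220.7 220.5 220.5 220.2 220.5 219.9 219.4] line misses hub by mm -0.24
136.13 hub 374 366 line angle 232.23 about hub [247.9 245.2 241.6 241.3 240.2 238.5 237.2 235.6] line misses hub by mm -1.57
165.70 hub 374 366 line angle 232.32 about hub [247.8 245.6 241.9 241.4 240.4 238.6 237.5 225.7] line misses hub by mm -1.6
189.98 hub 371 366 line angle 237.08 about hub [245.4 246.5 242.7 242.  241.3 239.5 240.3 239.9] line misses hub by mm -0.94
289.38 hub 335 309 line angle 221.63 about hub [228.4 221.4 221.6 221.3 221.3 221.6 222.1 221.6] line misses hub by mm 0.03
316.16 hub 374 365 line angle 232.1 about hub [246.1 244.8 241.3 240.6 239.6 238.1 237.  235.5] line misses hub by mm -1.52
346.17 hub 373 366 line angle 232.73 about hub [248.3 246.3 242.3 241.4 240.6 239.  237.9 236.1] line misses hub by mm -1.62
centre [-0.32 -1.14] radius 28.17 red = yaw + 47.46
[[ 1.6170e+01  2.0000e-02 -3.5000e-01]
 [ 4.6170e+01  1.3000e-01  7.0000e-02]
 [ 7.6150e+01  1.6000e-01  2.9000e-01]
 [ 1.6570e+02 -2.0000e-02 -1.9000e-01]
 [ 1.8998e+02 -1.2000e-01 -3.0000e-01]
 [ 2.8938e+02 -1.7000e-01  4.9000e-01]]
```

The circle fit gives mark angle = yaw + 47.5°. Next I'll fit a blurred-bar model of the pointer on the raw pixels, using the frames where it is fully visible.

```bash
cat > fitp.py <<'E'
from h import *
from scipy.optimize import least_squares
from scipy.ndimage import gaussian_filter
c=np.array([.585,-.0938])
def run(files,tag,R=.0205,ang0=235):
    D=[dict(np.load(f)) for f in files]; d=D[0]; img=np.mean([x['image'].astype(float) for x in D],0).mean(2)
    u0,v0=map(int,np.round(proj(d,[c[0],c[1]-.001,.063]))); k=16; I=img[v0-k:v0+k+1,u0-k:u0+k+1]
    ss=6; g=(np.arange((2*k+1)*ss)+.5)/ss-.5-k; U,V=np.meshgrid(u0+g,v0+g)
    K=d['mtx']; rr=np.stack([(U-K[0,2])/K[0,0],-(V-K[1,2])/K[1,1],-np.ones_like(U)],-1)@rot(d).T; o=d['origin']
    t=(.063-o[2])/rr[...,2]; X=(o[0]+t*rr[...,0]-c[0])*1e3; Y=(o[1]+t*rr[...,1]-c[1])*1e3
    low=lambda M:M.reshape(2*k+1,ss,2*k+1,ss).mean((1,3))
    Xl,Yl=low(X),low(Y); mask=np.hypot(Xl-.3,Yl+1.2)<R*1e3
    def model(p):
        a,px,py,L,w,hx,hy,hr,ip,ih,sg,b0,bx,by=p; a=np.radians(a)
        s=(X-px)*np.cos(a)+(Y-py)*np.sin(a); q=-(X-px)*np.sin(a)+(Y-py)*np.cos(a)
        sm=lambda z:1/(1+np.exp(-np.clip(z/.12,-40,40)))
        bar=sm(s+3)*sm(L-s)*sm(w/2-abs(q)); hub=sm(hr-np.hypot(X-hx,Y-hy)); B=b0+bx*X+by*Y
        M=B*(1-ip*bar); M=M*(1-hub)+ih*hub
        return low(gaussian_filter(M,abs(sg)*ss))
    b=np.median(I[mask]); best=None
    for a0 in(ang0-4,ang0,ang0+4):
        p0=[a0,0,-1,24,1.2,-.5,-1.2,3,.8,.1*b,.6,b,0,0]
        f=least_squares(lambda p:((model(p)-I)[mask]),p0,loss='soft_l1',f_scale=4,x_scale=[3,.5,.5,2,.4,.5,.5,.5,.2,10,.2,10,.5,.5],bounds=([200,-5,-5,15,.3,-5,-5,1,0.1,0,.2,0,-9,-9],[270,5,5,30,4,5,5,6,1,100,2.5,300,9,9]))
        if best is None or f.cost<best.cost: best=f
    p=best.x; J=best.jac; cov=np.linalg.pinv(J.T@J)*2*best.cost/(mask.sum()-14)
    a=np.radians(p[0]); off=-(p[5]-p[1])*np.sin(a)+(p[6]-p[2])*np.cos(a)
    print(tag,'angle %.2f +- %.2f L %.1f w %.2f hub (%.2f,%.2f) r %.2f off hub-line %.2f sg %.2f cost %.0f'%(p[0],cov[0,0]**.5,p[3],p[4],p[5],p[6],p[7],off,p[10],best.cost))
if __name__=='__main__':
    import glob
    F={round(float(f[6:-4])):f for f in glob.glob('sweep/*.npz')}
    for R in (.016,.0205,.023):
        run([F[136],F[166],F[316],F[346]],f'scene4 R{R}',R)
    for k in(136,166,316,346): run([F[k]],str(k),.0205)
    run(['scene_avg.npz'],'scene_avg',.015); run(['top_avg.npz'],'top_avg',.016)
E
python3 fitp.py
```

```text
scene4 R0.016 angle 232.54 +- 3.90 L 24.8 w 4.00 hub (-0.05,-1.65) r 4.35 off hub-line -0.98 sg 0.20 cost 4051
scene4 R0.0205 angle 237.34 +- 3.58 L 18.5 w 4.00 hub (-0.16,-1.77) r 4.26 off hub-line -0.48 sg 0.20 cost 9423
scene4 R0.023 angle 233.95 +- 2.10 L 24.6 w 3.76 hub (-0.21,-1.77) r 4.21 off hub-line -0.94 sg 0.20 cost 12957
136 angle 235.88 +- 5.46 L 18.1 w 4.00 hub (-0.15,-1.78) r 4.19 off hub-line -0.79 sg 0.20 cost 18014
166 angle 236.38 +- 2.98 L 18.1 w 4.00 hub (-0.25,-1.55) r 4.15 off hub-line -0.72 sg 0.20 cost 8200
316 angle 238.58 +- 2.72 L 19.1 w 4.00 hub (-0.12,-1.96) r 4.32 off hub-line -0.06 sg 0.20 cost 15262
346 angle 236.71 +- 3.00 L 18.1 w 4.00 hub (-0.25,-1.56) r 4.16 off hub-line -0.64 sg 0.20 cost 7782
scene_avg angle 236.63 +- 1.60 L 27.2 w 2.53 hub (0.16,-1.11) r 4.21 off hub-line 0.33 sg 0.26 cost 538
top_avg angle 236.28 +- 1.02 L 26.7 w 1.72 hub (0.79,0.79) r 3.44 off hub-line 0.24 sg 1.02 cost 15
```

The clean estimates agree at about 236.5°, but the sweep frames are spoiled by finger shadows. I'll turn to yaw 130 so the mark is about 58° clear of the pointer, release, and take unobstructed averages from both cameras.

>>> send_rows([
  {"x": 0, "y": 0, "z": 0, "turn": 0.7},
  {"x": 0, "y": 0, "z": 0, "turn": 1},
  {"x": 0, "y": 0, "z": 0, "turn": 1},
  {"x": 0, "y": 0, "z": 0, "turn": 1},
  {"x": 0, "y": 0, "z": 0, "turn": 1},
])

```text
time_s: 29.05
position: [0.5845, -0.0929, 0.0427]
orientation: [180.0, 0.2, -41.9]
wrist_force: [-7.8, 7.2, 10.7]
opening: 0.0652
finger_force: 29.1
```

>>> send_rows([
  {"x": 0, "y": 0, "z": 0, "turn": 1},
  {"x": 0, "y": 0, "z": 0, "turn": 1},
  {"x": 0, "y": 0, "z": 0, "turn": 1},
  {"x": 0, "y": 0, "z": 0, "turn": 1},
  {"x": 0, "y": 0, "z": 0, "turn": 1},
])

```text
time_s: 29.55
position: [0.5844, -0.0934, 0.0428]
orientation: [-179.9, 0.2, -11.9]
wrist_force: [-8.3, 6.1, 11.7]
opening: 0.0652
finger_force: 29.1
```

>>> send_rows([
  {"x": 0, "y": 0, "z": 0, "turn": 1},
  {"x": 0, "y": 0, "z": 0, "turn": 1},
  {"x": 0, "y": 0, "z": 0, "turn": 1},
  {"x": 0, "y": 0, "z": 0, "turn": 1},
  {"x": 0, "y": 0, "z": 0, "turn": 1},
])

```text
time_s: 30.05
position: [0.5844, -0.0938, 0.0428]
orientation: [-179.9, 0.2, 18.1]
wrist_force: [-9.2, 4.6, 9.8]
opening: 0.0652
finger_force: 29.1
```

>>> send_rows([
  {"x": 0, "y": 0, "z": 0, "turn": 1},
  {"x": 0, "y": 0, "z": 0, "turn": 1},
  {"x": 0, "y": 0, "z": 0, "turn": 1},
  {"x": 0, "y": 0, "z": 0, "turn": 1},
  {"x": 0, "y": 0, "z": 0, "turn": 1},
])

```text
time_s: 30.55
position: [0.5847, -0.0942, 0.0428]
orientation: [-179.9, 0.1, 48.1]
wrist_force: [-8.8, 3.6, 8.0]
opening: 0.065
finger_force: 29.0
```

>>> send_rows([
  {"x": 0, "y": 0, "z": 0, "turn": 1},
  {"x": 0, "y": 0, "z": 0, "turn": 1},
  {"x": 0, "y": 0, "z": 0, "turn": 1},
  {"x": 0, "y": 0, "z": 0, "turn": 1},
  {"x": 0, "y": 0, "z": 0, "turn": 1},
])

```text
time_s: 31.05
position: [0.5851, -0.0943, 0.0428]
orientation: [-179.9, -0.0, 78.1]
wrist_force: [-6.4, 2.9, 7.0]
opening: 0.065
finger_force: 28.8
```

>>> send_rows([
  {"x": 0, "y": 0, "z": 0, "turn": 1},
  {"x": 0, "y": 0, "z": 0, "turn": 1},
  {"x": 0, "y": 0, "z": 0, "turn": 1},
  {"x": 0, "y": 0, "z": 0, "turn": 1},
  {"x": 0, "y": 0, "z": 0, "turn": 1},
])

```text
time_s: 31.55
position: [0.5855, -0.0943, 0.0428]
orientation: [-180.0, -0.0, 108.1]
wrist_force: [-4.6, 1.7, 6.1]
opening: 0.065
finger_force: 28.6
```

>>> send_rows([
  {"x": 0, "y": 0, "z": 0, "turn": 1},
  {"x": 0, "y": 0, "z": 0, "turn": 1},
  {"x": 0, "y": 0, "z": 0, "turn": 1},
  {"x": 0, "y": 0, "z": 0, "turn": 0.7},
  {"x": 0, "y": 0, "z": 0, "turn": 0},
])

```text
time_s: 32.05
position: [0.5858, -0.0941, 0.0428]
orientation: [180.0, -0.0, 130.1]
wrist_force: [-3.6, 4.1, 5.9]
opening: 0.0649
finger_force: 28.6
```

>>> send_rows([
  {"x": 0, "y": 0, "z": 0, "turn": 0},
  {"x": 0, "y": 0, "z": 0, "turn": 0},
  {"x": 0, "y": 0, "z": 0, "turn": 0},
  {"x": 0, "y": 0, "z": 0, "turn": 0},
], jaw=85)

```text
time_s: 32.45
position: [0.5857, -0.0949, 0.0414]
orientation: [180.0, 0.0, 130.0]
wrist_force: [0.5, -1.2, 0.6]
opening: 0.0848
finger_force: 0.0
```

>>> send_rows([
  {"x": 0, "y": 0, "z": 0.5, "turn": 0},
  {"x": 0, "y": 0, "z": 1, "turn": 0},
  {"x": 0, "y": 0, "z": 1, "turn": 0},
  {"x": 0, "y": 0, "z": 1, "turn": 0},
  {"x": 0, "y": 0, "z": 1, "turn": 0},
])

```text
time_s: 32.95
position: [0.5857, -0.0947, 0.1559]
orientation: [180.0, 0.1, 130.0]
wrist_force: [-0.1, -0.3, -0.6]
opening: 0.0847
finger_force: 0.0
```

>>> send_rows([
  {"x": 0, "y": 0, "z": 1, "turn": 0},
  {"x": 0, "y": 0.5, "z": 1, "turn": 0},
  {"x": -0.3, "y": 1, "z": 1, "turn": 0},
  {"x": -0.3, "y": 1, "z": 0, "turn": 0},
  {"x": -0.3, "y": 1, "z": 0, "turn": 0},
])

```text
time_s: 33.45
position: [0.5635, -0.0066, 0.2312]
orientation: [179.9, 0.2, 130.0]
wrist_force: [0.2, 0.2, 0.3]
opening: 0.0852
finger_force: 0.0
```

>>> send_rows([
  {"x": -0.3, "y": 1, "z": 0, "turn": 0},
  {"x": -0.3, "y": 1, "z": 0, "turn": 0},
  {"x": -0.3, "y": 1, "z": 0, "turn": 0},
  {"x": -0.3, "y": 1, "z": 0, "turn": 0},
  {"x": -0.3, "y": 1, "z": 0, "turn": 0},
])

```text
time_s: 33.95
position: [0.5253, 0.1188, 0.2299]
orientation: [179.9, 0.1, 130.0]
wrist_force: [0.9, 0.8, -0.0]
opening: 0.0849
finger_force: 0.0
```

>>> send_rows([
  {"x": -0.3, "y": 1, "z": 0, "turn": 0},
  {"x": -0.3, "y": 0.5, "z": 0, "turn": 0},
  {"x": 0, "y": 0, "z": 0, "turn": 0},
])

```text
time_s: 34.25
position: [0.5099, 0.1564, 0.2294]
orientation: [180.0, 0.0, 130.1]
wrist_force: [-0.3, -0.2, -1.1]
opening: 0.0853
finger_force: 0.0
```

Run:
```python
from h import *
from fitp import run
from ptr import pointer
c=(.585,-.0938)
for n in('scene','top'):
    fs=[grab(n) for _ in range(8)]; d=fs[-1]; d['image']=np.mean([f['image'].astype(float) for f in fs],0).round().astype(np.uint8); np.savez(f'{n}_avg2.npz',**{k:np.array(v) for k,v in d.items()})
    for R in(.016,.019,.022): run([f'{n}_avg2.npz'],f'{n} R{R}',R)
    im=rect(d,c,.063,n=720); pointer(im,.1,r1=21,tag=n)
    r=np.clip(im[...,0].astype(float)-im[...,1:].max(2)-30,0,None); v,u=np.mgrid[:720,:720]; print(n,'red',((360-(v*r).sum()/r.sum())*.1).round(2),((360-(u*r).sum()/r.sum())*.1).round(2))
```

```text
scene R0.016 angle 237.46 +- 1.34 L 23.1 w 2.73 hub (0.24,-1.04) r 4.20 off hub-line 0.52 sg 0.28 cost 509
scene R0.019 angle 234.33 +- 1.03 L 20.2 w 3.34 hub (0.03,-1.36) r 4.21 off hub-line -0.04 sg 0.20 cost 624
scene R0.022 angle 232.81 +- 0.98 L 23.4 w 2.62 hub (-0.01,-1.35) r 4.24 off hub-line -0.26 sg 0.20 cost 1174
scene hub 372 366 line angle 233.98 about hub [239.3 239.6 238.1 238.5 237.5 236.2 236.4 235.8] line misses hub by mm -0.68
scene red -28.14 0.28
top R0.016 angle 236.95 +- 1.08 L 20.0 w 1.74 hub (0.90,0.84) r 3.58 off hub-line 0.57 sg 1.02 cost 19
top R0.019 angle 237.79 +- 1.30 L 19.3 w 1.61 hub (0.87,0.77) r 3.76 off hub-line 0.71 sg 0.97 cost 84
top R0.022 angle 238.04 +- 2.13 L 23.5 w 1.59 hub (0.76,0.63) r 3.95 off hub-line 0.77 sg 0.90 cost 344
top hub 358 356 line angle 236.85 about hub [232.8 232.4 233.2 234.1 234.8 235.6 235.5 235.3] line misses hub by mm 0.47
top red -28.66 2.18
```

The two clear views pin the pointer at about 235.5° and confirm mark = yaw + 47.3°, so the bezel should end at yaw 188.2, which is +58.2° or 9.7 units. I'll go back, grip and turn.

>>> send_rows([
  {"x": 0.3, "y": -0.5, "z": 0, "turn": 0},
  {"x": 0.3, "y": -1, "z": 0, "turn": 0},
  {"x": 0.3, "y": -1, "z": 0, "turn": 0},
  {"x": 0.3, "y": -1, "z": 0, "turn": 0},
  {"x": 0.3, "y": -1, "z": 0, "turn": 0},
])

```text
time_s: 35.55
position: [0.5486, 0.0409, 0.2289]
orientation: [-180.0, 0.0, 130.0]
wrist_force: [-0.1, 0.2, -0.0]
opening: 0.0848
finger_force: 0.0
```

>>> send_rows([
  {"x": 0.3, "y": -1, "z": 0, "turn": 0},
  {"x": 0.3, "y": -1, "z": 0, "turn": 0},
  {"x": 0.3, "y": -1, "z": 0, "turn": 0},
  {"x": 0.3, "y": -1, "z": 0, "turn": 0},
  {"x": 0.3, "y": -1, "z": 0, "turn": 0},
])

```text
time_s: 36.05
position: [0.5859, -0.0843, 0.2287]
orientation: [-180.0, 0.0, 130.0]
wrist_force: [0.6, 0.2, 0.8]
opening: 0.0847
finger_force: 0.0
```

>>> send_rows([
  {"x": 0, "y": -0.5, "z": 0, "turn": 0},
  {"x": 0, "y": 0, "z": -0.5, "turn": 0},
  {"x": 0, "y": 0, "z": -1, "turn": 0},
  {"x": 0, "y": 0, "z": -1, "turn": 0},
  {"x": 0, "y": 0, "z": -1, "turn": 0},
])

```text
time_s: 36.55
position: [0.5847, -0.0933, 0.1394]
orientation: [-180.0, -0.1, 130.0]
wrist_force: [-0.0, -0.1, -0.3]
opening: 0.0851
finger_force: 0.0
```

>>> send_rows([
  {"x": 0, "y": 0, "z": -1, "turn": 0},
  {"x": 0, "y": 0, "z": -0.5, "turn": 0},
  {"x": 0, "y": 0, "z": 0, "turn": 0},
])

```text
time_s: 36.85
position: [0.5835, -0.0932, 0.1011]
orientation: [-179.9, -0.3, 130.0]
wrist_force: [0.4, 0.4, -0.3]
opening: 0.0848
finger_force: 0.0
```

>>> send_rows([
  {"x": 0, "y": 0, "z": -0.8, "turn": 0},
  {"x": 0, "y": 0, "z": -0.8, "turn": 0},
  {"x": 0, "y": 0, "z": -0.5, "turn": 0},
  {"x": 0, "y": 0, "z": -0.4, "turn": 0},
  {"x": 0, "y": 0, "z": 0, "turn": 0},
])

```text
time_s: 37.35
position: [0.5849, -0.0943, 0.0405]
orientation: [-180.0, -0.1, 130.0]
wrist_force: [-0.1, 0.3, 0.5]
opening: 0.085
finger_force: 0.0
```

>>> send_rows([
  {"x": 0, "y": 0, "z": 0, "turn": 0},
  {"x": 0, "y": 0, "z": 0, "turn": 0},
  {"x": 0, "y": 0, "z": 0, "turn": 0},
  {"x": 0, "y": 0, "z": 0, "turn": 0},
  {"x": 0, "y": 0, "z": 0, "turn": 0},
], jaw=62, force=25)

```text
time_s: 37.85
position: [0.5864, -0.0949, 0.0426]
orientation: [179.9, 0.1, 130.0]
wrist_force: [-0.0, 0.5, 6.1]
opening: 0.0653
finger_force: 28.2
```

>>> send_rows([
  {"x": 0, "y": 0, "z": 0, "turn": 0.6},
  {"x": 0, "y": 0, "z": 0, "turn": 0.9},
  {"x": 0, "y": 0, "z": 0, "turn": 0.9},
  {"x": 0, "y": 0, "z": 0, "turn": 0.9},
  {"x": 0, "y": 0, "z": 0, "turn": 0.9},
])

```text
time_s: 38.35
position: [0.5869, -0.0943, 0.0427]
orientation: [179.9, 0.2, 155.4]
wrist_force: [1.0, 4.0, 5.4]
opening: 0.065
finger_force: 28.3
```

>>> send_rows([
  {"x": 0, "y": 0, "z": 0, "turn": 0.9},
  {"x": 0, "y": 0, "z": 0, "turn": 0.9},
  {"x": 0, "y": 0, "z": 0, "turn": 0.9},
  {"x": 0, "y": 0, "z": 0, "turn": 0.9},
  {"x": 0, "y": 0, "z": 0, "turn": 0.9},
])

```text
time_s: 38.85
position: [0.5871, -0.0934, 0.0426]
orientation: [179.9, 0.2, -177.6]
wrist_force: [1.4, 6.1, 5.7]
opening: 0.0649
finger_force: 28.3
```

>>> send_rows([
  {"x": 0, "y": 0, "z": 0, "turn": 0.6},
  {"x": 0, "y": 0, "z": 0, "turn": 0.4},
  {"x": 0, "y": 0, "z": 0, "turn": 0},
  {"x": 0, "y": 0, "z": 0, "turn": 0},
  {"x": 0, "y": 0, "z": 0, "turn": 0},
])

```text
time_s: 39.35
position: [0.5871, -0.0932, 0.0427]
orientation: [179.9, 0.2, -171.8]
wrist_force: [2.2, 7.0, 4.8]
opening: 0.0651
finger_force: 28.3
```

```bash
python3 snap.py
```

```text
yaw 188.18 red 796800 602.6 521.8
```

The mark is at about 235.5°, as intended. I'll release, retreat, and check the final state numerically.

>>> send_rows([
  {"x": 0, "y": 0, "z": 0, "turn": 0},
  {"x": 0, "y": 0, "z": 0, "turn": 0},
  {"x": 0, "y": 0, "z": 0, "turn": 0},
  {"x": 0, "y": 0, "z": 0, "turn": 0},
], jaw=85)

```text
time_s: 39.8
position: [0.5853, -0.0949, 0.0411]
orientation: [-180.0, -0.0, -171.8]
wrist_force: [-0.8, 0.1, 0.1]
opening: 0.0849
finger_force: 0.0
```

>>> send_rows([
  {"x": 0, "y": 0, "z": 0.5, "turn": 0},
  {"x": 0, "y": 0, "z": 1, "turn": 0},
  {"x": 0, "y": 0, "z": 1, "turn": 0},
  {"x": 0, "y": 0, "z": 1, "turn": 0},
  {"x": 0, "y": 0, "z": 1, "turn": 0},
])

```text
time_s: 40.3
position: [0.5856, -0.0948, 0.1559]
orientation: [-180.0, 0.0, -171.8]
wrist_force: [0.5, -0.1, 0.6]
opening: 0.0847
finger_force: 0.0
```

>>> send_rows([
  {"x": 0, "y": 0, "z": 1, "turn": 0},
  {"x": 0, "y": 0.5, "z": 1, "turn": 0},
  {"x": -0.3, "y": 1, "z": 1, "turn": 0},
  {"x": -0.3, "y": 1, "z": 0, "turn": 0},
  {"x": -0.3, "y": 1, "z": 0, "turn": 0},
])

```text
time_s: 40.8
position: [0.5634, -0.0066, 0.2312]
orientation: [-179.9, 0.2, -171.8]
wrist_force: [0.2, -0.5, -0.0]
opening: 0.0854
finger_force: 0.0
```

>>> send_rows([
  {"x": -0.3, "y": 1, "z": 0, "turn": 0},
  {"x": -0.3, "y": 1, "z": 0, "turn": 0},
  {"x": -0.3, "y": 1, "z": 0, "turn": 0},
  {"x": -0.3, "y": 1, "z": 0, "turn": 0},
  {"x": -0.3, "y": 1, "z": 0, "turn": 0},
])

```text
time_s: 41.3
position: [0.5252, 0.1187, 0.2299]
orientation: [-180.0, 0.1, -171.8]
wrist_force: [0.0, 0.3, 0.5]
opening: 0.0848
finger_force: 0.0
```

>>> send_rows([
  {"x": -0.3, "y": 1, "z": 0, "turn": 0},
  {"x": -0.3, "y": 0.5, "z": 0, "turn": 0},
  {"x": 0, "y": 0, "z": 0, "turn": 0},
  {"x": 0, "y": 0, "z": 0, "turn": 0},
])

```text
time_s: 41.7
position: [0.5107, 0.1547, 0.2292]
orientation: [-180.0, 0.0, -171.8]
wrist_force: [0.6, 0.0, 0.0]
opening: 0.0849
finger_force: 0.0
```

Run:
```python
from h import *
from fitp import run
from ptr import pointer
c=(.585,-.0938)
for n in('scene','top'):
    fs=[grab(n) for _ in range(4)]; d=fs[-1]; d['image']=np.mean([f['image'].astype(float) for f in fs],0).round().astype(np.uint8); np.savez(f'{n}_avg3.npz',**{k:np.array(v) for k,v in d.items()})
    run([f'{n}_avg3.npz'],n,.015); im=rect(d,c,.063,n=720); pointer(im,.1,tag=n)
    r=np.clip(im[...,0].astype(float)-im[...,1:].max(2)-30,0,None); v,u=np.mgrid[:720,:720]; X,Y=(360-(v*r).sum()/r.sum())*.1,(360-(u*r).sum()/r.sum())*.1
    c0=(-.32,-1.14) if n=='scene' else (.6,.9); print(n,'red angle',np.degrees(np.arctan2(Y-c0[1],X-c0[0]))%360)
    C=cloud(d);h=cv2.cvtColor(d['image'],cv2.COLOR_RGB2HSV).astype(int)
    y=(h[...,0]>20)&(h[...,0]<30)&(h[...,1]>150)&(C[...,0]>.45)&(C[...,0]<.7)&(C[...,2]>.142); cc,rr=cv2.minEnclosingCircle((C[y][:,:2]*1e3).astype(np.float32)); print('beaker rim',np.round(cc,1),round(rr,1))
    o=(h[...,0]>=4)&(h[...,0]<=13)&(h[...,1]>170)&(C[...,1]>.2)&(C[...,1]<.4)&(C[...,0]>.4); print('spatula',C[o].min(0).round(3),C[o].max(0).round(3))
print(bot.observe()['time_s'])
```

```text
scene angle 236.96 +- 1.60 L 23.5 w 2.40 hub (0.17,-1.09) r 4.20 off hub-line 0.39 sg 0.26 cost 549
scene hub 372 366 line angle 235.18 about hub [239.4 239.7 238.  238.6 237.6] line misses hub by mm -0.52
scene red angle 235.21749269996138
beaker rim [571.3  73.4] 31.3
spatula [0.481 0.256 0.074] [0.504 0.294 0.182]
top angle 236.35 +- 1.20 L 23.4 w 1.78 hub (0.95,0.83) r 3.41 off hub-line 0.21 sg 1.02 cost 23
top hub 358 355 line angle 239.11 about hub [235.1 233.7 234.4 235.6 236.3] line misses hub by mm 0.66
top red angle 235.41268286761834
beaker rim [551.7  77. ] 44.1Traceback (most recent call last):
  File "<stdin>", line 12, in <module>
    return umr_minimum(a, axis, None, out, keepdims, initial, where)
ValueError: zero-size array to reduction operation minimum which has no identity
```

```bash
python3 -c "
from bench import bot
print(bot.finish_job())"
```

```text
the job is handed in; nothing more can be done
None
```

The job is handed in: the orange spatula stands blade down in the blue pot, the empty beaker is upright mid-platform, and the red zero mark (about 235.3°) sits under the pointer (about 235–237°) as closely as I could measure, so "exactly" is confirmed only to about 1–2°.

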